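Gather the wheel nuts in the red corner of the tote

TASK

Move the wrench lying across the blue tote onto the raised orange tool rest, lying centred in both saddles, and let go of it. Then lift the tote by its handle several centimetres clear of the bench and tilt it about 30 to 35 degrees with the red corner lowest, until all four loose wheel nuts have slid together into the red corner; finish holding the tote still in the air, tilted like that, without putting it down or letting go. Leave the oil filter, spray can and screwdriver where they are.

Things in the scene. Friction and masses are not known exactly. Their poses are not given: they have to be found in the camera images.
- tote_handle (a point): Centre of the black handle bar across the middle of the blue open tote. Bar: 16 mm thick (x), 24 mm high, 155 mm clear span along y between side straps 30 mm wide; fixed to the tote; centre 118 mm above the tote's underside. Axes: x along the tote's long side, y along the bar, z up. Tote stands upright on the bench, left or right (the tool rest is on the other side).
- tote_red_corner (a point): Inner floor corner of the tote where the red-painted corner is: at (+136, -81, -114) mm from tote_handle in the tote's axes. Turns with the tote.
- tote: The blue tote, 280 x 170 mm, walls 60 mm high and 4 mm thick, floor 4 mm thick, 0.36 to 0.54 kg without nuts; origin at the centre of its underside, 118 mm below the bar's centre, same axes as tote_handle.
- wrench_mid (a point): Centre (half-way up) of the steel wrench, x along its length, z up. Starts flat across the tote's two long rims, 65 mm above the bench, about parallel to the handle bar and 68 to 78 mm from it on the tote's -x side. The end wall's inside is 136 mm from the bar's centre line: open the fingers only to about 50 mm to go down between bar and wall.
- wrench: The wrench: flat bar 20 mm wide, 10 mm thick, 284 mm over all, with round heads 44 mm across centred 120 mm either side of the middle; 0.28 kg; origin at the centre of its underside, 5 mm below wrench_mid.
- rest_seat (a point): Seat of the fixed orange tool rest: midway between its two saddles, at seat height, 70 mm above the bench. Saddles are 24 mm wide, 120 mm apart along y; each is a notch 46 mm wide (x), upstands 14 mm high. The wrench belongs lying along y in both notches, either way round, its middle over this point. Open between the saddles down to the base plate.
- rest: The tool rest (base plate 90 x 170 x 10 mm); origin at the centre of its underside, same axes as rest_seat. Fixed to the bench.
- nut1_center (a point): Centre of a loose steel wheel nut, 23 mm across and 20 mm high, 45 g, oily: it slides on the tote floor at about 10 degrees of tilt, along a wall at about 20.
- nut2_center (a point): Centre of a loose steel wheel nut, 23 mm across and 20 mm high, 45 g, like the first.
- nut3_center (a point): Centre of a loose steel wheel nut, 23 mm across and 20 mm high, 45 g, like the first.
- nut4_center (a point): Centre of a loose steel wheel nut, 23 mm across and 20 mm high, 45 g, like the first.
- oil_filter: Bystander: white oil filter, 76 mm across, 92 mm high, standing; origin under its centre.
- spray_can: Bystander: blue spray can with red cap, 60 mm across, 170 mm high, standing; origin under its centre.
- screwdriver: Bystander: screwdriver with red handle lying on the bench; origin at the middle of its underside.
Things that resemble listed ones, but are neither listed nor needed, are in the scene too. What is shaped like the rest but yellow is not meant.

How it is judged:
By the outcome, as a careful person would: the job done as asked, in the order asked, and still so for the second after the job is handed in, while the arm keeps its last pose, push and grip.
It also fails if it takes over 58 s, if anything falls off the work surface, if the arm or the gripper's body presses on something with over 40 N, if the wrist force passes 120 N, or if a joint passes its speed limit or range.

ROBOT

A 6-joint arm with a two-finger parallel gripper is mounted at the origin on the work surface. World frame = base frame: x ahead of the robot, y to its left, z up, the work surface at z = 0. Lengths are in mm, angles in rad, forces in N, time in s.
With the tool pointing down it reaches from about 300 to 775 mm from the base axis. Payload 14.6 kg.
Tool frame: the origin (TCP) lies between the finger pads; the fingertips stand 8 mm ahead of it and the grasp point (between the pads) lies 11 mm behind it; z points along the fingers, y is the direction in which the jaws open and shut (so a half turn about z gives the same grasp; the last joint's range is limited). The gripper opens to 94 mm and grips with 3 to 60 N. Pads are 16 mm wide; open, the fingers measure 119 mm over their backs; the gripper's body (75 mm by 177 mm) begins 78 mm behind the grasp point.
Start: joints at [1.033, 0.3, 1.521, -0, 1.321, -0.067], TCP at [249.475, 490.154, 178.846] pointing down, gripper open.
Joint ranges: [-3.03, 3.03], [-0.79, 2.21], [0.23, 2.52], [-1.04, 4.18], [0, 3.07], [-2.55, 2.55]. Speed limits (rad/s): [2.22, 2.22, 2.57, 3.14, 3.14, 3.14].

INTERFACE

Orientations are given as [roll, pitch, yaw] about the fixed x, y, z axes, in that order (R = Rz(yaw) Ry(pitch) Rx(roll)).
In Python, from cell import manip, cams, models gives the robot as it stands. The module is installed in compiled form; this text tells all that it offers.
- The arm moves only by the shell command python3 -m pendant 'ROWS' [OPENING] [FORCE]. ROWS is JSON, a list that holds one entry, the list of rows, each a list of 4 numbers: the shift along the tool's x, y, z in cm, then the turn about the tool's z in rad. In form: [[[x, y, z, roll], ...]]. A call has 1 to 5 rows; each row is the pose to reach, as a shift and turn from the pose commanded when the call began, along the tool's axes at that moment; what a row does not reach only later rows make up. A row lasts 1/10 s, in which the tool goes at most 50 mm and 8.59 degrees, less where a joint would pass 70% of its speed; a pose out of reach is approached as far as the arm can. A call with a gripper value outside its range is refused whole. OPENING is the opening, from -1 (shut) to 1 (fully open), so that 0 is half open, set as the call begins (- or left out, the last holds). The fingers move at their own pace and stop on an object; FORCE is the grip in N (left out, the last holds). Time passes only in rows, so rows that repeat a pose let the fingers close. It gives the time, the measured TCP pose, the force and the opening at its end, in the units of the state.
- manip.read_state(): the state, without advancing time (a new reading comes with each control period).
- cams.camera(name): name is "side" or "top" or "wrist"; returns a dict with "frame" (480x640x3 uint8, red, green, blue), "K" (3x3 intrinsics, pixels), "pose" (4x4, takes a point from camera to world coordinates). Camera axes: x right, y down, z forward; pixel columns grow to the right and rows downward; lengths in mm; the calibration is good to about 2 mm. A picture is of the moment at which its call begins. There is no depth.
- manip.sign_off(): hands the job in, once; it reports no verdict.
Trained networks look in the newest picture that a camera, given by its name, has taken for a name from the list of things; names that differ only in an ending like _2 or _b are one class to them, and where a whole thing is asked for, a point or a joint stands for the part that bears it (a point fixed in the world has none). Each returns a list of dicts, best first, with "score" (0 to 1); they miss things now and then, are a little off and sometimes report something else, mostly with a low value. They report only what shows in the picture. A call takes as long as a camera call. They do not tell look-alikes from the thing itself.
- models.regions_of(camera, name): "pixels" (480x640 bool, what is visible of it) and "point" ([column, row] in pixels, amid what is visible of it).
The state is a dict: "clock": time; "joints": joint angles; "qd": joint speeds; "effort": joint torques, N m; "eef_pos": TCP position; "eef_rot": TCP orientation; "wrist_force": force on the tool from outside, world axes, zero at the start; "moment": the same for the moment, N m; "finger_gap": finger opening in mm.
Only numpy, scipy, OpenCV 4.12 (cv2) and the standard library are available. Lean on these libraries where they do the work, as an engineer would, in place of code of your own. Each camera call takes 0.05 s, during which the arm holds its last target.

## Working session

There is one attempt and no reset: what is moved stays moved. The work goes in short steps, Python scripts to look and compute and a shell command to move; the robot and the scene stay as the last step left them, time stands still between calls to the robot, and variables do not carry over. Pictures are saved under pics/ and viewed, and the job is handed in when it is done.

```bash
mkdir -p pics; ls; python3 - <<'E'
from cell import manip,cams,models
import cv2
print(manip.read_state())
for n in ("side","top","wrist"):
    c=cams.camera(n); cv2.imwrite(f"pics/a_{n}.png",c["frame"][:,:,::-1]); print(n,c["K"].round(1).tolist(),c["pose"].round(3).tolist())
    for o in ["tote_handle","tote","tote_red_corner","wrench_mid","wrench","rest_seat","rest","nut1_center","oil_filter","spray_can","screwdriver"]:
        try: print(o,[(round(d["score"],2),[round(float(v)) for v in d["point"]],int(d["pixels"].sum())) for d in models.regions_of(n,o)])
        except Exception as e: print(o,e)
E
```

```text
pics
{'clock': 0.0, 'joints': array([ 1.03341890e+00,  3.00464000e-01,  1.52158646e+00, -3.33226148e-05,
        1.32066694e+00, -6.66044934e-02]), 'qd': array([-0.00019589, -0.0002812 ,  0.0010132 ,  0.00051543, -0.0009703 ,
        0.00019071]), 'effort': array([-1.31841629e-03, -5.31820321e+01, -3.52724648e+01,  7.07389601e-02,
        2.45460105e-02, -9.25675954e-05]), 'eef_pos': array([249.33261109, 489.91607551, 178.28795787]), 'eef_rot': array([-3.14046825e+00, -4.26529388e-05,  2.67082796e+00]), 'wrist_force': array([0.33082406, 0.62957816, 0.73231913]), 'moment': array([-0.02444112, -0.03535491, -0.00422846]), 'finger_gap': 94.16136941187283}
side [[456.4, 0.0, 317.3], [0.0, 456.4, 239.9], [0.0, 0.0, 1.0]] [[0.99, -0.092, 0.106, 402.266], [-0.14, -0.596, 0.79, -1105.022], [-0.01, -0.797, -0.603, 941.176], [0.0, 0.0, 0.0, 1.0]]
tote_handle []
tote [(0.85, [310, 223], 3395)]
tote_red_corner [(0.66, [299, 168], 513), (0.58, [308, 227], 3347)]
wrench_mid [(0.85, [280, 216], 413)]
wrench [(0.64, [284, 217], 422)]
rest_seat [(0.93, [374, 288], 1750), (0.86, [246, 340], 2235), (0.6
[... 873 characters left out ...]
, (0.68, [406, 252], 1979)]
nut1_center [(0.37, [229, 272], 61)]
oil_filter [(0.64, [312, 154], 698)]
spray_can [(0.83, [121, 235], 695)]
screwdriver [(0.75, [542, 267], 319), (0.75, [243, 273], 954), (0.25, [255, 241], 5850)]
wrist [[331.0, 0.0, 316.8], [0.0, 331.0, 235.6], [0.0, 0.0, 1.0]] [[0.455, 0.867, 0.204, 191.069], [0.891, -0.443, -0.104, 520.171], [0.0, 0.229, -0.973, 384.682], [0.0, 0.0, 0.0, 1.0]]
tote_handle [(0.55, [212, 400], 1629)]
tote [(0.65, [212, 401], 1686)]
tote_red_corner [(0.96, [212, 402], 1680)]
wrench_mid []
wrench []
rest_seat []
rest [(0.38, [216, 402], 1724)]
nut1_center []
oil_filter [(0.34, [213, 400], 1597)]
spray_can [(0.63, [212, 400], 1699)]
screwdriver []
```

```bash
python3 - <<'E'
import cv2
im=cv2.imread("pics/a_top.png")
cv2.imwrite("pics/a_topc.png",cv2.resize(im[130:370,200:480],None,fx=2.8,fy=2.5,interpolation=cv2.INTER_CUBIC)[:600,:800])
cv2.imwrite("pics/a_tote.png",cv2.resize(im[180:310,190:320],None,fx=4.6,fy=4.6,interpolation=cv2.INTER_CUBIC))
E
```

```text
(no output)
```

View pics/a_top.png

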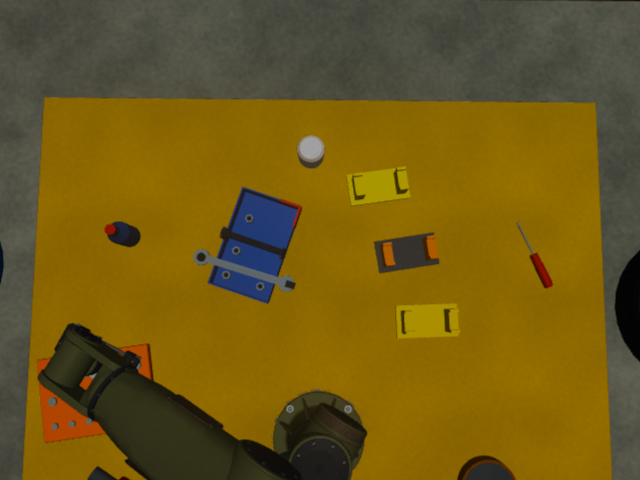

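View pics/a_side.png

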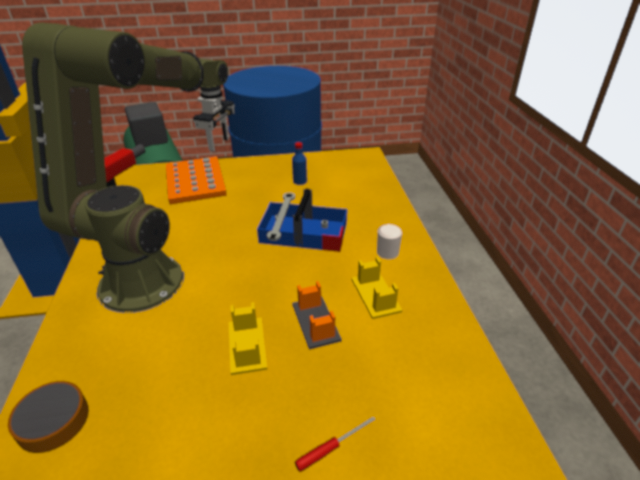

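View pics/a_tote.png

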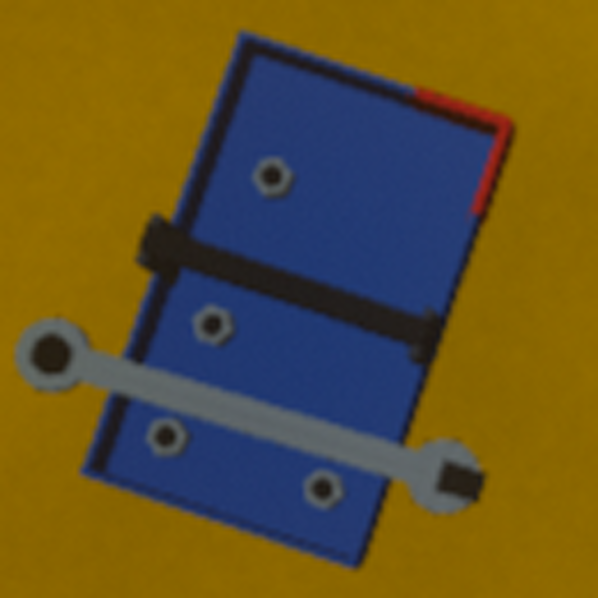

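The orange rest is at top px (407,252). Its look-alikes are the yellow rests at (377,186) and (427,321), and the orange pegboard at (95,395). The only wrench is at (242,270), lying across the tote at (255,241). The red corner is at (300,205). Next I'll measure poses.

```bash
cat > h.py <<'E'
from cell import manip,cams,models
import cv2,numpy as np
def proj(c,P):
    T=np.linalg.inv(c["pose"]);p=T[:3,:3]@np.asarray(P,float).T.reshape(3,-1)+T[:3,3:];q=c["K"]@p;return (q[:2]/q[2]).T
def back(c,uv,z):
    uv=np.atleast_2d(uv);d=c["pose"][:3,:3]@np.linalg.inv(c["K"])@np.c_[uv,np.ones(len(uv))].T
    o=c["pose"][:3,3:];return (o+d*((z-o[2])/d[2])).T[:,:2]
def rect(mask,c,z):
    ys,xs=np.where(mask);P=back(c,np.c_[xs,ys],z);r=cv2.minAreaRect(P.astype(np.float32));return r
E
python3 - <<'E'
from h import *
c=cams.camera("top");im=c["frame"];hsv=cv2.cvtColor(im,cv2.COLOR_RGB2HSV)
m=models.regions_of("top","wrench_mid")[0]["pixels"];print("wrench",rect(m,c,70))
# blue+red+inside of tote region
H,S,V=cv2.split(hsv)
reg=np.zeros(H.shape,bool);reg[180:310,195:310]=1
blue=((H>105)&(H<130)&(S>120)&reg);print("blue",rect(blue,c,60))
red=((H<6)|(H>174))&(S>150)&reg;print("red",rect(red,c,60),cv2.minAreaRect(np.argwhere(red)[:,::-1].astype(np.float32)))
dark=(V<50)&reg; n,l,s,ce=cv2.connectedComponentsWithStats(dark.astype(np.uint8));i=1+np.argmax(s[1:,4]);print("dark",s[i],rect(l==i,c,130))
# orange saddles
reg[:]=0;reg[220:290,360:450]=1
o=(H>5)&(H<17)&(S>150)&(V>120)&reg
n,l,s,ce=cv2.connectedComponentsWithStats(o.astype(np.uint8))
for i in range(1,n):
    if s[i,4]>50: print("saddle",s[i],ce[i],back(c,ce[i],70),rect(l==i,c,75))
g=(S<120)&reg;print("base",rect(g,c,10))
x0=[190,180];z=np.zeros(0)
cv2.imwrite("pics/b_rest.png",cv2.resize(im[210:300,350:460],None,fx=6,fy=6,interpolation=cv2.INTER_CUBIC)[:,:,::-1])
v=im.copy();v[blue]=(0,255,0);v[red]=(255,0,255);v[g]=(0,255,255);v[o]=(255,255,255);cv2.imwrite("pics/b_m.png",v[:,:,::-1])
s=cams.camera("side");cv2.imwrite("pics/b_sr.png",cv2.resize(s["frame"][270:360,270:380],None,fx=6,fy=6,interpolation=cv2.INTER_CUBIC)[:,:,::-1])
E
```

```text
wrench ((451.18463134765625, 206.66506958007812), (285.23748779296875, 43.16192626953125), 73.27216339111328)
blue ((521.3323974609375, 178.35833740234375), (168.9556884765625, 276.0904235839844), 71.51416778564453)
red ((617.5690307617188, 75.1165542602539), (81.36256408691406, 42.722801208496094), 30.693517684936523) ((293.0, 209.50001525878906), (29.512441635131836, 15.619998931884766), 59.74356460571289)
dark [219 189  74  73 680] ((561.5226440429688, 169.36953735351562), (173.9109649658203, 187.52442932128906), 82.84442138671875)
saddle [427 235  12  24 190] [431.56842105 246.67368421] [[ 517.76073718 -300.93199693]] ((517.4177856445312, -300.10052490234375), (62.46282196044922, 23.926788330078125), 10.557906150817871)
saddle [383 242  12  24 209] [388.09090909 253.64114833] [[ 497.9292597  -183.16640003]] ((497.6060791015625, -182.41647338867188), (62.82307815551758, 24.702091217041016), 8.650201797485352)
base ((506.84808349609375, -241.73101806640625), (86.37845611572266, 166.9707489013672), 9.4617338180542)
```

View pics/b_rest.png

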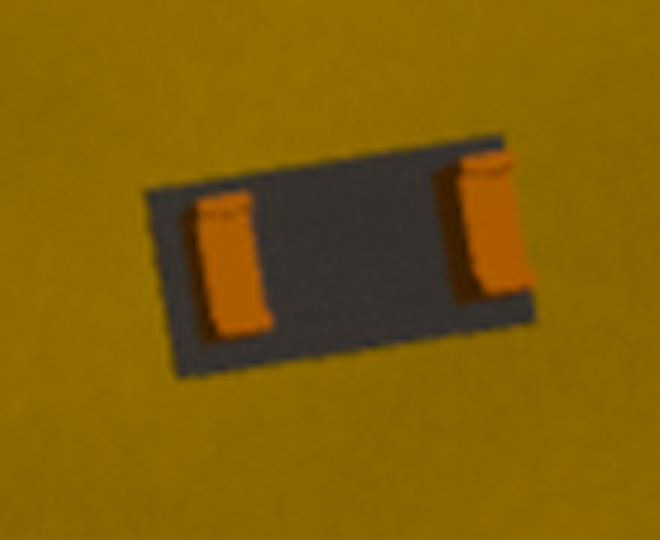

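View pics/b_sr.png

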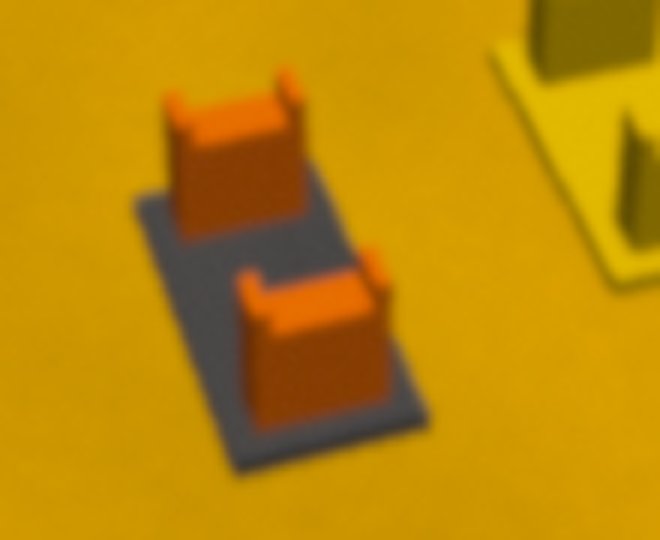

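View pics/b_m.png

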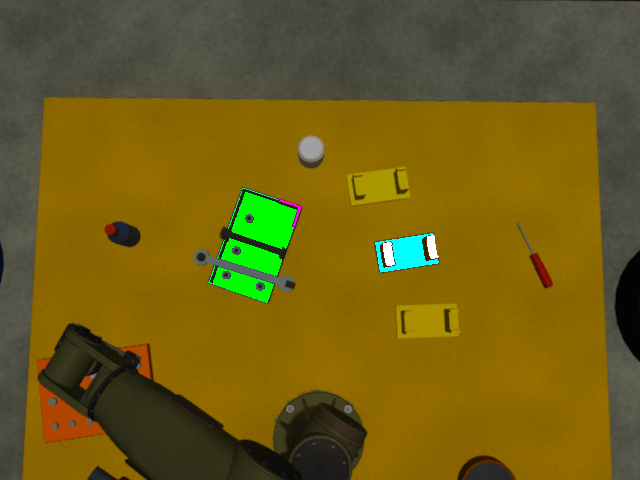

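```bash
cat >> h.py <<'E'
from scipy.spatial.transform import Rotation as Ro
def go(p,yaw):
    s=manip.read_state();R=Ro.from_euler("xyz",s["eef_rot"]).as_matrix();d=R.T@(np.array(p)-s["eef_pos"])/10
    t=-(np.radians(yaw)-s["eef_rot"][2]);t=(t+np.pi)%(2*np.pi)-np.pi
    print("shift cm",d.round(2),"turn",round(t,3),"| tilt",round(np.degrees(np.arccos(-R[2,2])),2))
E
python3 -c "
from h import *
go([451.2,206.7,178],73.3)"
```

```text
shift cm [-30.84 -16.11   0.08] turn 1.391 | tilt 0.0
```

```bash
python3 -m pendant '[[[-5,-2.6,0,0.14],[-10,-5.2,0,0.28],[-15,-7.9,0,0.42],[-20,-10.5,0,0.56],[-25,-13.1,0,0.7]]]' 0.064 25; python3 -c "
from h import *
go([451.2,206.7,150],73.3)"
```

```text
clock: 2.45
eef_pos: [394.9, 284.5, 179.1]
eef_rot: [3.141, -0.0, 1.965]
wrist_force: [1.4, 0.6, -0.4]
finger_gap: 57.5
shift cm [-9.35  2.2   2.91] turn 0.686 | tilt 0.03
```

```bash
python3 -m pendant '[[[-2,0.5,0,0.14],[-4,1,0,0.28],[-7,1.6,0,0.42],[-9.35,2.2,0,0.56],[-9.35,2.2,2.9,0.686]]]' ; python3 -c "
from h import *
c=cams.camera('wrist');cv2.imwrite('pics/c.png',c['frame'][:,:,::-1])
go([451.2,206.7,54],73.3)
for r in models.regions_of('wrist','wrench_mid')[:2]: print(r['score'],rect(r['pixels'],c,70))
"
```

```text
clock: 2.95
eef_pos: [453.7, 207.4, 152.4]
eef_rot: [3.137, -0.003, 1.277]
wrist_force: [-0.1, -0.1, -0.5]
finger_gap: 50.0
shift cm [-0.01  0.11  9.18] turn -0.01 | tilt 0.17
0.81 ((448.6903991699219, 204.35658264160156), (286.1372375488281, 43.11765670776367), 72.1732177734375)
```

View pics/c.png

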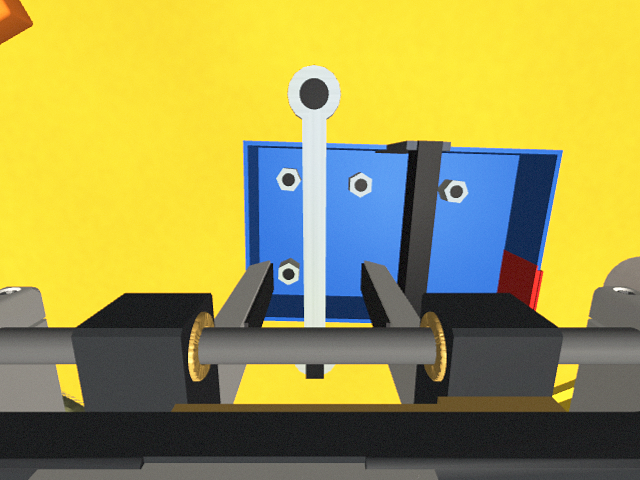

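The wrist picture shows the wrench shank at column 314, running midway between the fingertips (268 and 368). The bar is to the right at column 420. I'll descend.

```bash
python3 -m pendant '[[[-0.1,0.05,4,0],[-0.1,0.05,7,0],[-0.1,0.05,8.5,0],[-0.1,0.05,9.1,0],[-0.1,0.05,9.1,0]]]' ; python3 -m pendant '[[[0,0,0,0],[0,0,0,0],[0,0,0,0],[0,0,0,0],[0,0,0,0]]]' -1 25; python3 -c "
from h import *
go([450.2,205.7,54],73.3)"
```

```text
clock: 3.55
eef_pos: [451.0, 208.0, 59.2]
eef_rot: [-3.141, 0.0, 1.288]
wrist_force: [-0.1, -0.7, 0.2]
finger_gap: 50.0
clock: 4.05
eef_pos: [451.1, 207.6, 59.1]
eef_rot: [3.141, -0.0, 1.285]
wrist_force: [-0.3, 0.0, -0.0]
finger_gap: 13.1
shift cm [-0.21 -0.03  0.51] turn 0.006 | tilt 0.02
```

```bash
python3 -c "
from h import *
c=cams.camera('wrist');cv2.imwrite('pics/d.png',c['frame'][:,:,::-1])
print(manip.read_state()['finger_gap'])
c=cams.camera('side');cv2.imwrite('pics/d2.png',cv2.resize(c['frame'][130:280,220:380],None,fx=5,fy=4)[:,:,::-1])
"
```

```text
9.199709868636075
```

View pics/d.png

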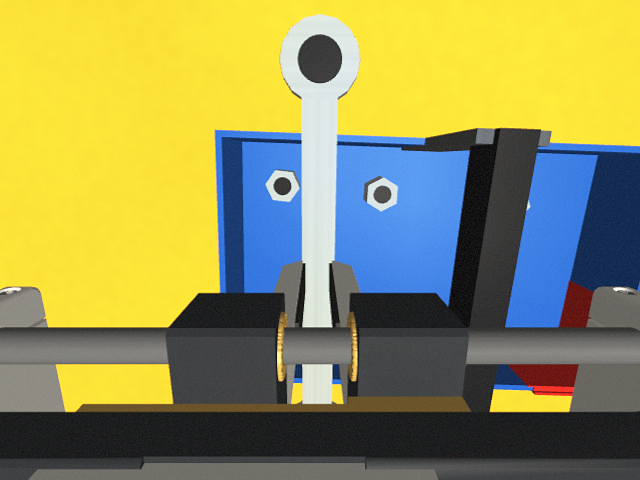

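View pics/d2.png

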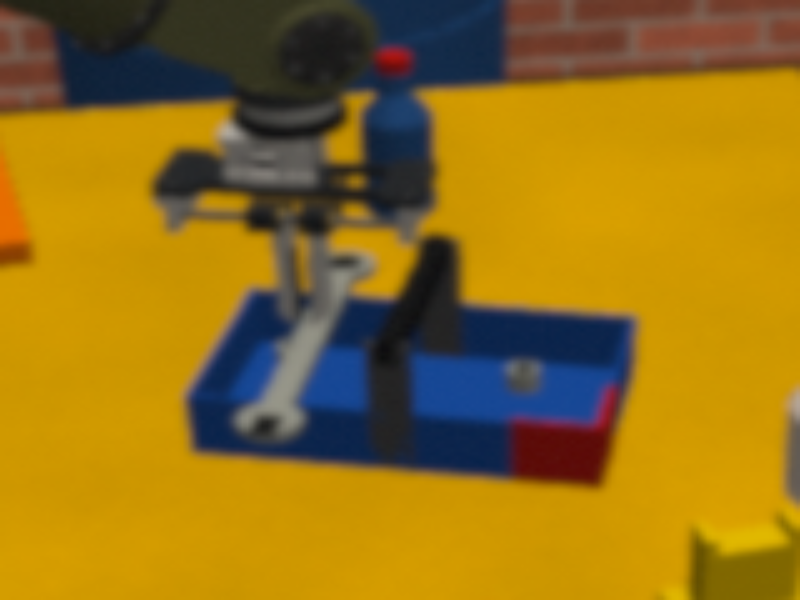

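```bash
python3 -m pendant '[[[0,0,0,0],[0,0,0,0]]]' ; python3 -c "
from h import *
c=cams.camera('wrist');cv2.imwrite('pics/e.png',cv2.resize(c['frame'][220:410,220:420],None,fx=4,fy=3)[:,:,::-1])
s=manip.read_state();print(s['finger_gap'],s['moment'],s['wrist_force'],s['eef_pos'])
"
```

```text
clock: 4.35
eef_pos: [451.0, 207.6, 58.8]
eef_rot: [-3.142, 0.0, 1.285]
wrist_force: [0.9, -0.2, -1.0]
finger_gap: 0.5
0.7665296151815103 [-0.05580407  0.0726691  -0.02644329] [ 0.16220635  0.11089323 -0.4958359 ] [451.01182004 207.61253385  58.85477914]
```

View pics/e.png

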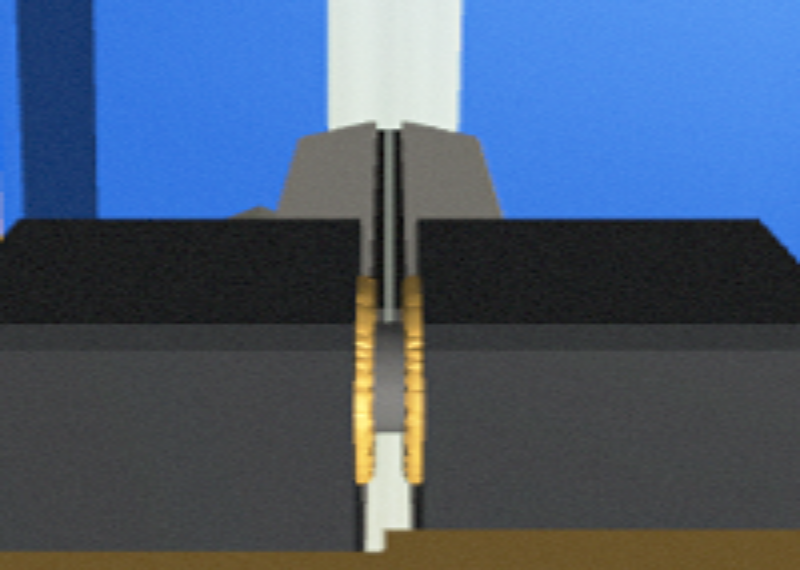

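```bash
python3 -c "
from h import *
c=cams.camera('wrist');s=cams.camera('side');st=manip.read_state();p=st['eef_pos'];
print(c['pose'].round(3).tolist())
for z in (40,50,60,70,80,90): print(z,proj(c,[p[0],p[1],z]).round(1),proj(s,[p[0],p[1],z]).round(1))
for x in (448,451): print(proj(s,[x,p[1],70]))
cv2.imwrite('pics/f.png',cv2.resize(s['frame'][170:250,250:340],None,fx=8,fy=7,interpolation=cv2.INTER_CUBIC)[:,:,::-1])
"
```

```text
[[0.959, -0.276, -0.065, 470.009], [-0.283, -0.934, -0.219, 270.989], [-0.0, 0.229, -0.973, 264.663], [0.0, 0.0, 0.0, 1.0]]
40 [[316.5 254. ]] [[280.9 220.2]]
50 [[316.4 258.2]] [[280.8 217.8]]
60 [[316.4 262.8]] [[280.6 215.4]]
70 [[316.4 267.8]] [[280.4 213. ]]
80 [[316.4 273.3]] [[280.3 210.6]]
90 [[316.4 279.3]] [[280.1 208.1]]
[[279.55711969 213.09128709]]
[[280.42926589 213.01633171]]
```

View pics/f.png

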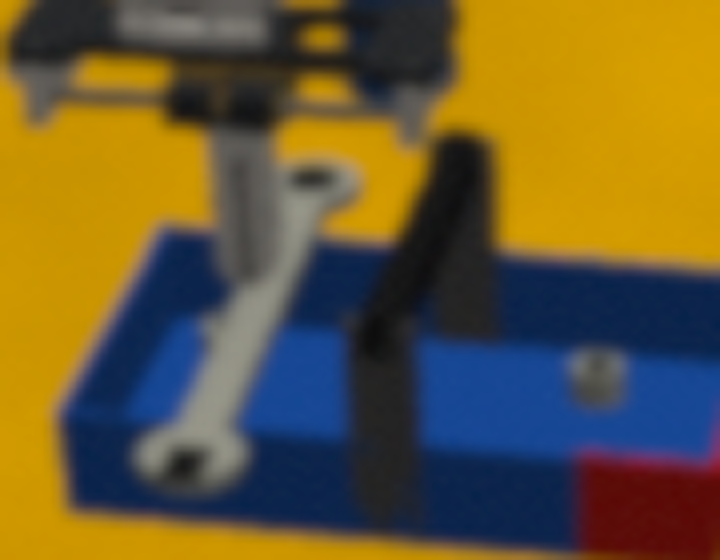

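The fingers closed above the wrench without touching it. In the side view the tips sit at pixel (280,210), about z 77, which is 25 mm higher than the stated tool frame implies. I'll reopen, go lower and check again.

```bash
python3 -m pendant '[[[0,0,0,0],[0,0,0,0],[0,0,0,0],[0,0,0,0],[0,0,0,0]]]' 0.064 25;  python3 -m pendant '[[[0,0,0.6,0],[0,0,1.2,0],[0,0,1.9,0],[0,0,2.5,0],[0,0,2.5,0]]]'; python3 -m pendant '[[[0,0,0,0]]]'; python3 -c "
from h import *
c=cams.camera('wrist');s=cams.camera('side');
cv2.imwrite('pics/g.png',cv2.resize(s['frame'][170:250,250:340],None,fx=8,fy=7,interpolation=cv2.INTER_CUBIC)[:,:,::-1])
cv2.imwrite('pics/g2.png',c['frame'][:,:,::-1])
"
```

```text
clock: 5.0
eef_pos: [451.0, 207.6, 58.9]
eef_rot: [3.142, -0.0, 1.285]
wrist_force: [0.3, -0.2, 0.3]
finger_gap: 37.1
clock: 5.5
eef_pos: [450.5, 207.4, 32.8]
eef_rot: [-3.14, 0.001, 1.285]
wrist_force: [0.9, 0.3, 0.1]
finger_gap: 50.4
clock: 5.6
eef_pos: [451.0, 207.6, 33.7]
eef_rot: [-3.141, 0.0, 1.285]
wrist_force: [-0.4, -0.1, 0.7]
finger_gap: 49.7
```

View pics/g.png

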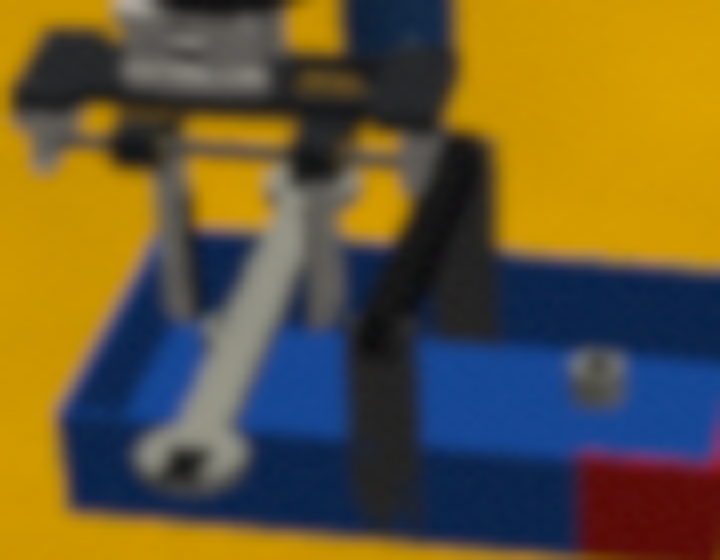

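View pics/g2.png

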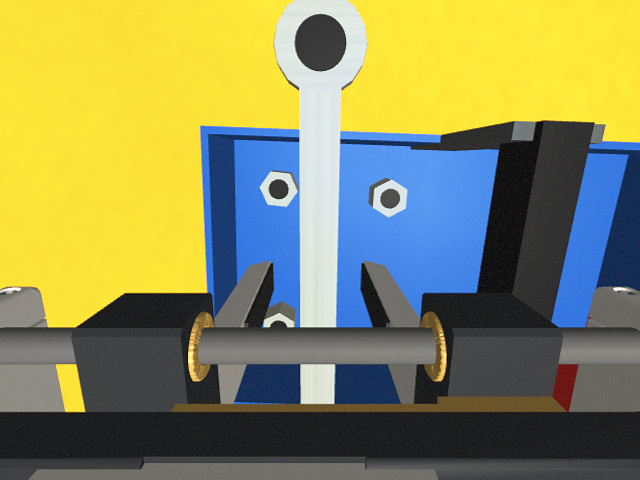

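The fingers now straddle the wrench. I'll close here.

```bash
python3 -m pendant '[[[0,0,0,0],[0,0,0.2,0],[0,0,0.3,0],[0,0,0.3,0],[0,0,0.3,0]]]' -1 30;  python3 -m pendant '[[[0,0,0,0],[0,0,0,0],[0,0,0,0]]]'; python3 -m pendant '[[[0,0,-1,0],[0,0,-2,0],[0,0,-4,0],[0,0,-6,0],[0,0,-8,0]]]'; python3 -c "
from h import *
c=cams.camera('wrist')
cv2.imwrite('pics/h2.png',c['frame'][:,:,::-1])
c=cams.camera('side')
cv2.imwrite('pics/h3.png',c['frame'][:,:,::-1])
"
```

```text
clock: 6.2
eef_pos: [450.9, 207.6, 30.7]
eef_rot: [-3.141, 0.0, 1.285]
wrist_force: [0.8, 1.0, -2.3]
finger_gap: 19.7
clock: 6.5
eef_pos: [450.9, 207.6, 30.7]
eef_rot: [-3.141, 0.0, 1.285]
wrist_force: [-0.3, -0.7, -2.4]
finger_gap: 20.0
clock: 7.0
eef_pos: [451.1, 207.6, 112.6]
eef_rot: [3.141, -0.0, 1.285]
wrist_force: [0.6, -0.2, -3.2]
finger_gap: 19.6
```

View pics/h2.png

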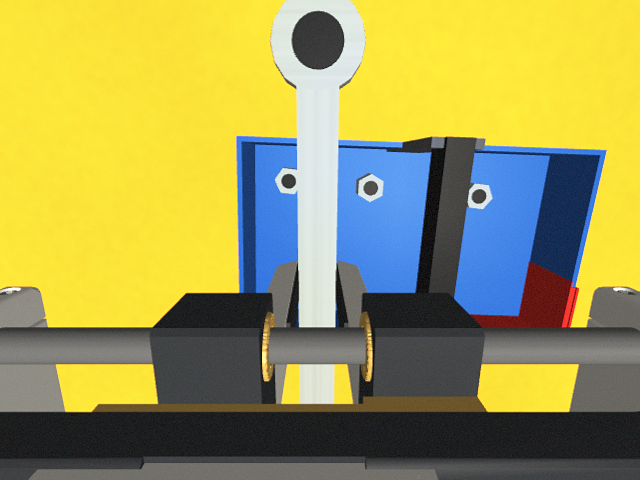

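View pics/h3.png

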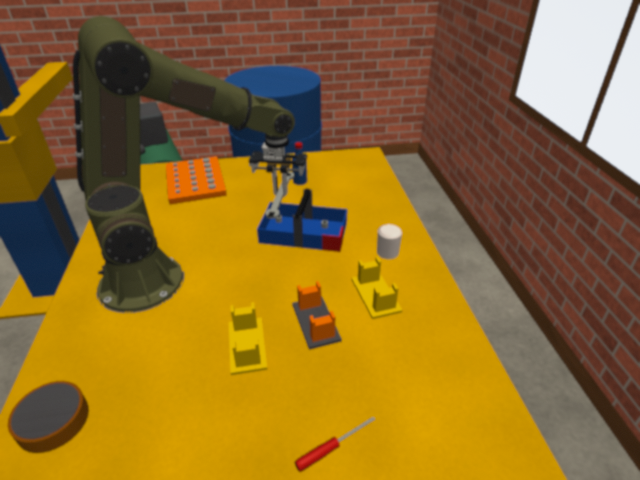

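```bash
python3 -m pendant '[[[0,0,-2,0],[0,0,-4,0]]]'; python3 -c "
from h import *
go([507.2,-240,150],99.5)"
```

```text
clock: 7.3
eef_pos: [450.5, 207.4, 150.6]
eef_rot: [-3.14, 0.001, 1.285]
wrist_force: [0.7, 1.0, -2.7]
finger_gap: 19.7
shift cm [-41.32  18.07   0.08] turn -0.452 | tilt 0.09
```

```bash
python3 -m pendant '[[[-3,1.3,0,-0.05],[-7,3,0,-0.1],[-11,4.8,0,-0.15],[-15.5,6.8,0,-0.2],[-20,8.7,0,-0.25]]]'; python3 -m pendant '[[[-4.5,2,0,-0.05],[-9,4,0,-0.1],[-13.5,5.9,0,-0.15],[-18,7.9,0,-0.2],[-20,8.7,0,-0.2]]]';python3 -c "
from h import *
go([507.2,-240,100],99.5)"
```

```text
clock: 7.8
eef_pos: [477.7, -10.6, 150.4]
eef_rot: [-3.141, -0.0, 1.537]
wrist_force: [1.4, 0.5, -1.8]
finger_gap: 19.4
clock: 8.3
eef_pos: [558.0, -215.3, 149.6]
eef_rot: [-3.141, -0.0, 1.734]
wrist_force: [0.8, 0.8, -2.9]
finger_gap: 19.8
shift cm [-1.61 -5.41  4.96] turn -0.002 | tilt 0.05
```

```bash
python3 -m pendant '[[[-1,-2.5,0,0],[-1.6,-5,0,0],[-1.6,-5.4,1.5,0],[-1.6,-5.4,3,0],[-1.6,-5.4,3.5,0]]]'; python3 -m pendant '[[[0,0,0,0],[0,0,0,0]]]';python3 -c "
from h import *
go([507.2,-240,41],99.5)
c=cams.camera('wrist')
cv2.imwrite('pics/i2.png',c['frame'][:,:,::-1])
c=cams.camera('top')
cv2.imwrite('pics/i3.png',cv2.resize(c['frame'][170:340,320:500],None,fx=4.4,fy=3.5)[:,:,::-1])
"
```

```text
clock: 8.8
eef_pos: [506.2, -236.1, 113.9]
eef_rot: [-3.139, -0.002, 1.734]
wrist_force: [0.2, 0.2, -2.2]
finger_gap: 19.7
clock: 9.0
eef_pos: [507.4, -236.4, 116.2]
eef_rot: [3.141, 0.0, 1.735]
wrist_force: [0.7, 0.3, -2.6]
finger_gap: 19.3
shift cm [-0.35 -0.08  7.52] turn -0.002 | tilt 0.02
```

View pics/i2.png

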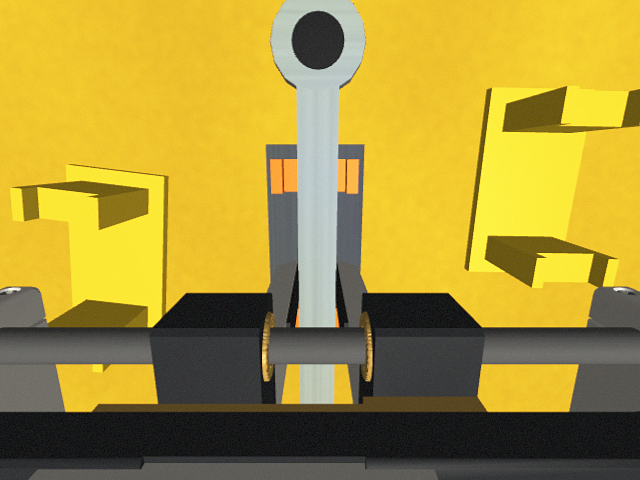

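View pics/i3.png

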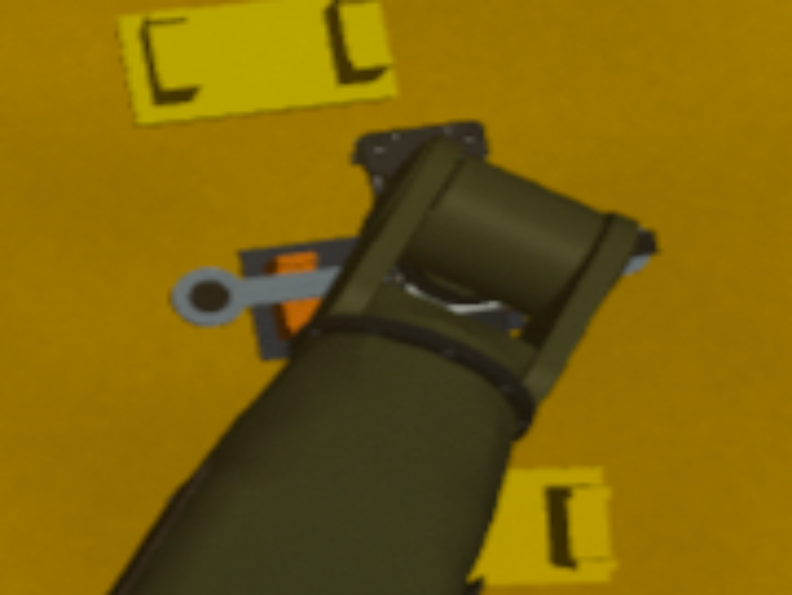

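```bash
python3 -c "
from h import *
c=cams.camera('wrist')
h=back(c,[318,40],155);p=manip.read_state()['eef_pos'];print(h,p,h-p[:2],np.hypot(*(h-p[:2])[0]))
print(back(c,[[267,145],[363,145]],10),back(c,[[315,193],[315,158]],70))
t=cams.camera('top');v=t['frame'];print(back(t,[[320+211/4.4,170+297/3.5]],155))
"
```

```text
[[ 489.13618654 -119.6132524 ]] [ 507.4532017  -236.44340517  116.37463723] [[-18.31701516 116.83015276]] 118.25733651163911
[[ 450.6317173  -167.47917987]
 [ 536.86184735 -153.2903426 ]] [[ 500.02816595 -197.19848223]
 [ 495.85653436 -171.64684339]]
[[ 487.6809194  -121.14109478]]
```

```bash
python3 -m pendant '[[[-0.4,-0.05,2,0],[-0.4,-0.05,4,0],[-0.4,-0.05,6,0],[-0.4,-0.05,6.6,0],[-0.4,-0.05,6.8,0]]]'; python3 -m pendant '[[[0,0,0.2,0],[0,0,0.4,0],[0,0,0.5,0],[0,0,0.6,0],[0,0,0.6,0]]]';python3 -c "
from h import *
go([507.2,-240.7,41],99.5)
"
```

```text
clock: 9.7
eef_pos: [507.3, -240.4, 47.7]
eef_rot: [-3.141, -0.0, 1.735]
wrist_force: [-0.1, -0.1, -2.3]
finger_gap: 19.7
clock: 10.2
eef_pos: [507.3, -240.5, 42.0]
eef_rot: [3.141, 0.0, 1.735]
wrist_force: [-0.1, 0.7, -2.1]
finger_gap: 19.9
shift cm [-0.02 -0.02  0.1 ] turn -0.002 | tilt 0.01
```

```bash
python3 -m pendant '[[[0,0,0.1,0],[0,0,0.15,0],[0,0,0.15,0]]]'; python3 -m pendant '[[[0,0,0,0],[0,0,0,0],[0,0,0,0],[0,0,0,0],[0,0,0,0]]]' -0.2;python3 -c "
from h import *
c=cams.camera('wrist')
cv2.imwrite('pics/j2.png',c['frame'][:,:,::-1])
c=cams.camera('side')
cv2.imwrite('pics/j3.png',cv2.resize(c['frame'][250:370,240:420],None,fx=4,fy=4)[:,:,::-1])
"
```

```text
clock: 10.5
eef_pos: [507.4, -240.5, 40.7]
eef_rot: [3.141, 0.0, 1.735]
wrist_force: [-2.3, 0.7, 3.1]
finger_gap: 19.5
clock: 11.0
eef_pos: [507.3, -240.5, 40.3]
eef_rot: [-3.142, 0.0, 1.735]
wrist_force: [0.7, -0.4, -0.8]
finger_gap: 37.6
```

View pics/j2.png

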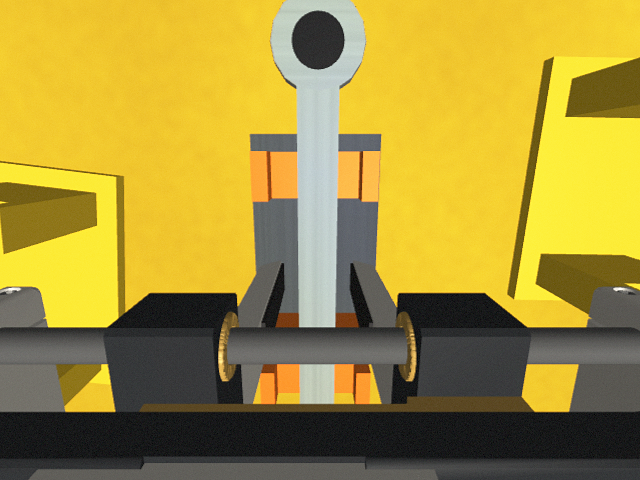

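View pics/j3.png

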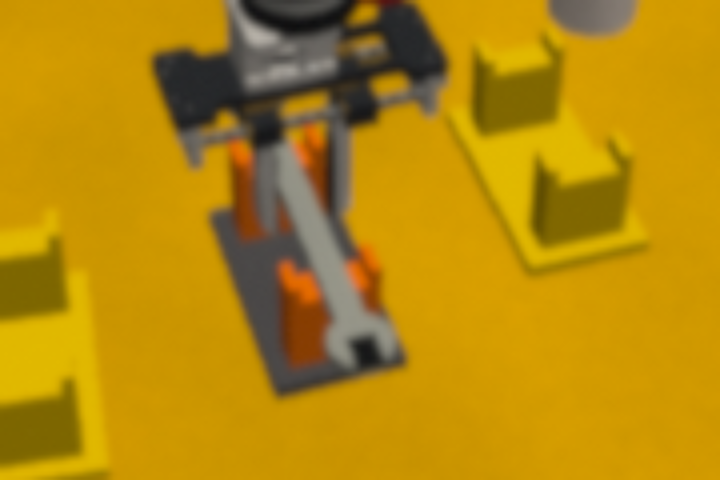

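Contact force reversed at z 40.7, and the wrench now lies in both orange notches at side crop px (300,170) and (345,270). Next I'll raise the arm.

```bash
python3 -m pendant '[[[0,0,-2,0],[0,0,-5,0],[0,0,-9,0],[0,0,-13,0],[0,0,-17,0]]]';  python3 -m pendant '[[[3,4,0,0],[6,8,0,0],[9,12,0,0],[12,14,0,0],[16,14,0,0]]]' ;python3 -c "
from h import *
c=cams.camera('top');m=models.regions_of('top','wrench_mid')
for r in m[:2]: print(r['score'],rect(r['pixels'],c,80))
cv2.imwrite('pics/k.png',cv2.resize(c['frame'][170:340,320:500],None,fx=4.4,fy=3.5)[:,:,::-1])
print(manip.read_state()['joints'])
"
```

```text
clock: 11.6
eef_pos: [507.1, -240.3, 212.0]
eef_rot: [3.142, 0.0, 1.735]
wrist_force: [-0.5, -0.7, 0.0]
finger_gap: 37.4
clock: 12.1
eef_pos: [620.5, -58.4, 209.1]
eef_rot: [-3.14, -0.0, 1.735]
wrist_force: [1.0, -0.3, 0.1]
finger_gap: 37.8
0.94 ((514.836669921875, -257.648193359375), (42.15433883666992, 251.34127807617188), 7.906971454620361)
0.68 ((502.7960510253906, -229.9672393798828), (87.80812072753906, 164.96194458007812), 9.573110580444336)
[-1.48844816e-01  4.43430133e-01  1.25379986e+00  6.12893534e-04
  1.44493965e+00 -3.17184530e-01]
```

View pics/k.png

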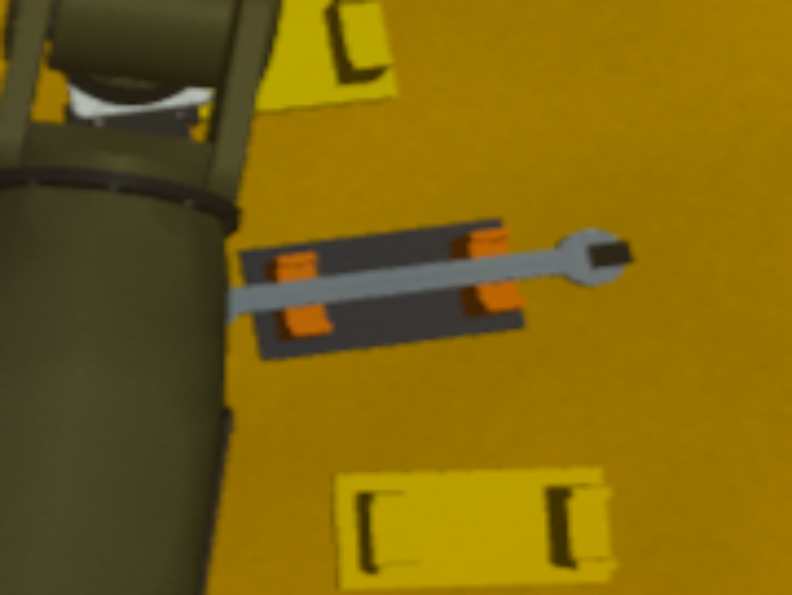

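The wrench sits in both notches. Moves offer no tilt axis, so before gripping the tote I'll test in free air how the arm behaves at the edge of its reach.

```bash
python3 -m pendant '[[[0,5,0,0],[0,10,0,0],[0,15,0,0],[0,20,0,0],[0,25,0,0]]]';  python3 -m pendant '[[[0,5,0,0],[0,10,0,0],[0,15,0,0],[0,15,0,0],[0,15,0,0]]]' ;python3 -c "
from h import *
s=manip.read_state();print(s['joints'],s['eef_pos'])
go([560,178,200],71.5)
"
```

```text
clock: 12.7
eef_pos: [804.6, -30.2, 209.9]
eef_rot: [3.137, 0.001, 1.734]
wrist_force: [0.1, -0.1, 1.0]
finger_gap: 37.2
clock: 13.2
eef_pos: [836.8, -6.3, 180.5]
eef_rot: [3.099, 0.008, 1.735]
wrist_force: [0.4, -0.0, -0.7]
finger_gap: 37.6
[-5.18273420e-02  1.10133959e+00  2.34602400e-01  1.58036921e-03
  1.76204985e+00 -2.15430169e-01] [836.79330368  -6.29663886 180.51332787]
shift cm [ 22.68 -24.19  -3.17] turn 0.487 | tilt 2.5
```

```bash
python3 -m pendant '[[[0,10,0,0],[0,15,0,0],[0,20,0,0],[0,25,0,0],[0,30,0,0]]]';  python3 -c "
from h import *
s=manip.read_state();print(s['joints'],s['eef_pos'])
go([560,178,200],71.5)
"; python3 -m pendant '[[[0,10,0,0],[0,15,0,0],[0,20,0,0],[0,25,0,0],[0,30,0,0]]]';  python3 -c "
from h import *
s=manip.read_state();print(s['joints'],s['eef_pos'])
go([560,178,200],71.5)
"
```

```text
clock: 13.7
eef_pos: [856.9, 19.8, 143.0]
eef_rot: [3.067, 0.012, 1.734]
wrist_force: [-0.3, 0.1, -0.2]
finger_gap: 37.6
[-0.02030554  1.14717575  0.23485012  0.00184527  1.68420685 -0.18402483] [856.88493896  19.75071316 142.98285462]
shift cm [ 20.38 -26.2   -7.92] turn 0.486 | tilt 4.32
clock: 14.2
eef_pos: [872.6, 41.3, 118.3]
eef_rot: [3.033, 0.016, 1.734]
wrist_force: [0.0, -0.3, 0.0]
finger_gap: 37.5
[ 4.84562527e-03  1.17751463e+00  2.35457667e-01  1.47056876e-03
  1.61853870e+00 -1.59044524e-01] [872.64590699  41.26558926 118.26879969]
shift cm [ 18.44 -27.54 -11.53] turn 0.486 | tilt 6.31
```

The tilt does build up at the limit, about 2° per call. I'll go back over the tote and see whether that tilt stays.

```bash
python3 -m pendant '[[[3.5,-5,-2,0.1],[7,-9,-4,0.2],[10,-14,-6,0.3],[13,-19,-7,0.4],[16,-24,-8,0.49]]]' 0.2 30;  python3 -c "
from h import *
go([521.3,178.4,170],71.5)
"
```

```text
clock: 14.7
eef_pos: [701.9, 119.2, 156.4]
eef_rot: [3.037, -0.038, 1.242]
wrist_force: [1.7, 0.4, 0.6]
finger_gap: 56.6
shift cm [ -0.18 -18.75  -3.34] turn -0.006 | tilt 6.37
```

```bash
python3 -m pendant '[[[-0.1,-5,-1,0],[-0.1,-10,-2,0],[-0.1,-15,-3,0],[-0.2,-18.7,-3.3,0],[-0.2,-18.7,-3.3,0]]]';python3 -m pendant '[[[0,0,0,0]]]';  python3 -c "
from h import *
s=manip.read_state();print(Ro.from_euler('xyz',s['eef_rot']).as_matrix()[:,2],s['joints'])
go([521.3,178.4,170],71.5)
c=cams.camera('wrist');cv2.imwrite('pics/l.png',c['frame'][:,:,::-1])
t=cams.camera('top');cv2.imwrite('pics/l2.png',t['frame'][:,:,::-1])
for r in models.regions_of('top','wrench_mid')[:2]: print(r['score'],rect(r['pixels'],t,80))
"
```

```text
clock: 15.2
eef_pos: [520.1, 178.1, 170.2]
eef_rot: [3.037, -0.038, 1.249]
wrist_force: [-0.2, -0.2, 0.7]
finger_gap: 56.2
clock: 15.3
eef_pos: [523.5, 177.1, 170.1]
eef_rot: [3.036, -0.038, 1.248]
wrist_force: [0.5, -1.1, 0.2]
finger_gap: 56.2
[ 0.11169234  0.0024821  -0.99373974] [ 0.27496766  0.24442426  1.61664448 -0.03031761  1.17226336  0.61037141]
shift cm [ 0.06 -0.25 -0.01] turn -0.0 | tilt 6.41
0.87 ((509.4113464355469, -241.80889892578125), (41.56295394897461, 284.61834716796875), 9.476738929748535)
0.59 ((776.3665161132812, 28.605180740356445), (89.17450714111328, 73.7315673828125), 0.5683022737503052)
```

View pics/l.png

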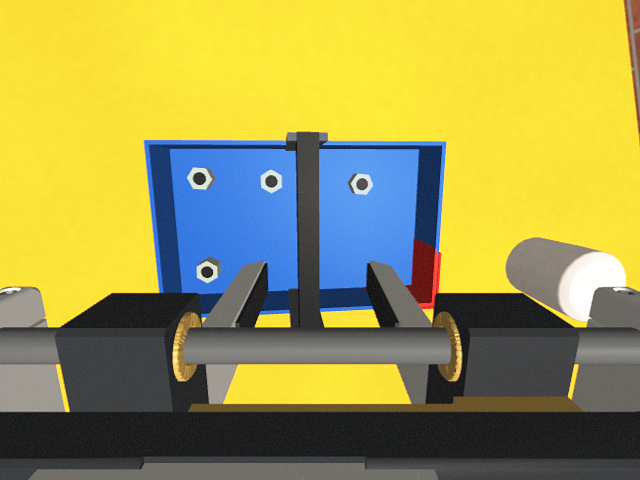

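View pics/l2.png

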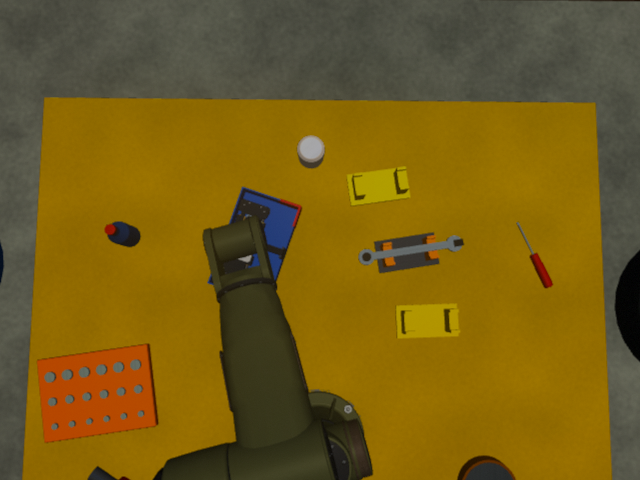

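The top view puts the wrench at (509,-242), yaw 9.5°, centred on the rest. In the wrist view the bar runs down column ~308 between the fingers. I'll measure the bar line.

```bash
python3 -c "
from h import *
c=cams.camera('wrist');g=cv2.cvtColor(c['frame'],cv2.COLOR_RGB2HSV)
P=[]
for r in (170,200,230,260,280):
    k=np.where(g[r,285:335,1]<90)[0]+285; P.append([(k.min()+k.max())/2,r]); print(r,k.min(),k.max())
B=back(c,P,130);print(B.round(1).tolist())
d=B[0]-B[-1];print('bar dir',np.degrees(np.arctan2(d[1],d[0])))
# ends/rim corners of tote at far side z=60
cor=back(c,[[146,142],[445,142]],60);print(cor,np.hypot(*(cor[1]-cor[0])),np.degrees(np.arctan2(*(cor[1]-cor[0])[::-1])))
e=back(c,[[307,132]],130);print('far end',e)
R=Ro.from_euler('xyz',manip.read_state()['eef_rot']).as_matrix();print(R[:,1],R[:,2])
"
```

```text
170 296 317
200 296 317
230 297 317
260 298 317
280 298 317
[[540.2, 233.2], [533.0, 212.6], [525.9, 191.0], [518.5, 168.7], [513.2, 153.5]]
bar dir 71.28882674225486
[[418.98733457 300.456385  ]
 [680.58139848 213.37262298]] 275.70824412850965 -18.412422740722572
far end [[549.36939942 258.29627956]]
[ 0.94135262 -0.32117426  0.10345212] [ 0.10986896  0.00186747 -0.99394433]
```

```bash
python3 -c "
from h import *
go([529.6,188.8,80.2],71.3)
"
```

```text
shift cm [ 1.02 -0.8   8.88] turn 0.001 | tilt 6.31
```

```bash
python3 -m pendant '[[[1,-0.8,2,0],[1,-0.8,4,0],[1,-0.8,6,0],[1,-0.8,8,0],[1,-0.8,8.9,0]]]';  python3 -m pendant '[[[0,0,0,0]]]'; python3 -c "
from h import *
go([529.6,188.8,80.2],71.3)
s=cams.camera('side')
cv2.imwrite('pics/m.png',cv2.resize(s['frame'][150:260,230:370],None,fx=5.5,fy=5.4,interpolation=cv2.INTER_CUBIC)[:,:,::-1])
c=cams.camera('wrist');cv2.imwrite('pics/m2.png',c['frame'][:,:,::-1])
"
```

```text
clock: 16.0
eef_pos: [528.6, 188.4, 78.2]
eef_rot: [3.04, -0.036, 1.246]
wrist_force: [1.0, 0.4, 0.4]
finger_gap: 56.5
clock: 16.1
eef_pos: [528.6, 188.6, 79.1]
eef_rot: [3.04, -0.036, 1.246]
wrist_force: [0.2, 0.5, 0.4]
finger_gap: 56.3
shift cm [ 0.06  0.1  -0.1 ] turn 0.002 | tilt 6.19
```

View pics/m.png

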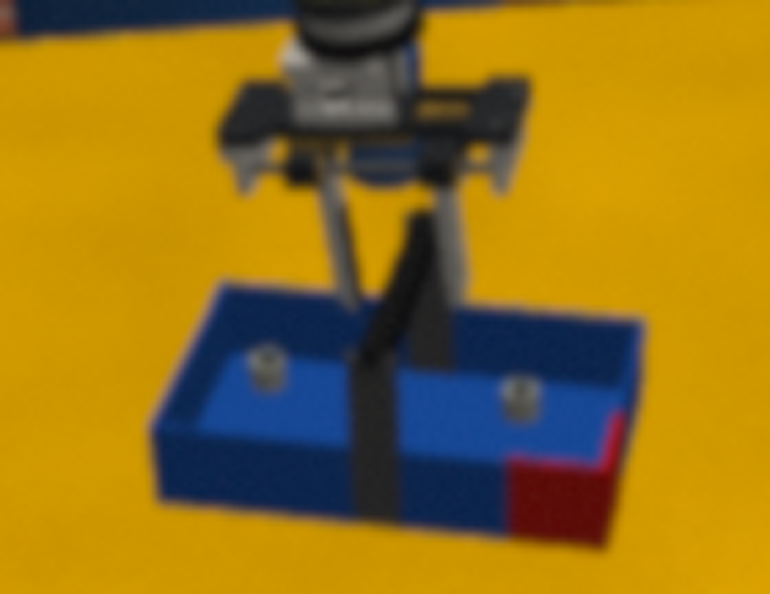

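View pics/m2.png

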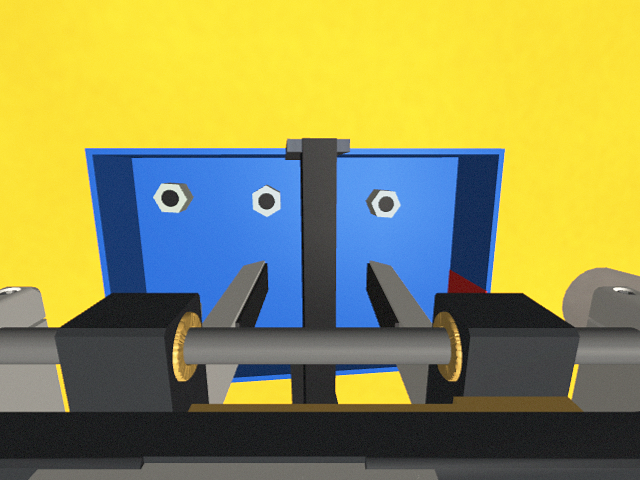

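The fingers straddle the bar. I'll close with full force and lift.

```bash
python3 -m pendant '[[[0,0,0.2,0],[0,0,0.2,0],[0,0,0.2,0],[0,0,0.2,0],[0,0,0.2,0]]]' -1 60;  python3 -m pendant '[[[0,0,0,0],[0,0,0,0],[0,0,0,0]]]';python3 -m pendant '[[[0,0.1,-1,0],[0,0.2,-2,0],[0,0.4,-4,0],[0,0.6,-6,0],[0,0.8,-8,0]]]'; python3 -m pendant '[[[0,0,0,0]]]';python3 -c "
from h import *
s=cams.camera('side')
cv2.imwrite('pics/n.png',cv2.resize(s['frame'][110:260,230:370],None,fx=5.5,fy=4,interpolation=cv2.INTER_CUBIC)[:,:,::-1])
c=cams.camera('wrist');cv2.imwrite('pics/n2.png',c['frame'][:,:,::-1])
"
```

```text
clock: 16.7
eef_pos: [529.0, 189.0, 78.5]
eef_rot: [3.037, -0.037, 1.247]
wrist_force: [-0.6, 0.2, 0.3]
finger_gap: 20.0
clock: 17.0
eef_pos: [529.1, 189.0, 78.6]
eef_rot: [3.037, -0.037, 1.247]
wrist_force: [1.9, -0.2, 4.5]
finger_gap: 16.7
clock: 17.5
eef_pos: [527.3, 186.2, 159.7]
eef_rot: [3.038, -0.037, 1.247]
wrist_force: [-0.3, -0.3, -6.4]
finger_gap: 15.5
clock: 17.6
eef_pos: [528.7, 186.5, 161.6]
eef_rot: [3.034, -0.04, 1.247]
wrist_force: [1.4, -0.6, -5.3]
finger_gap: 15.2
```

View pics/n.png

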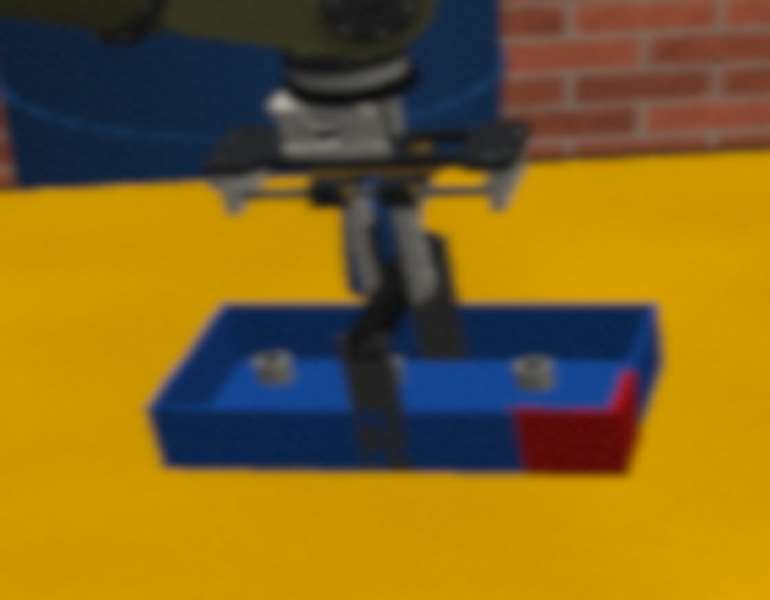

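View pics/n2.png

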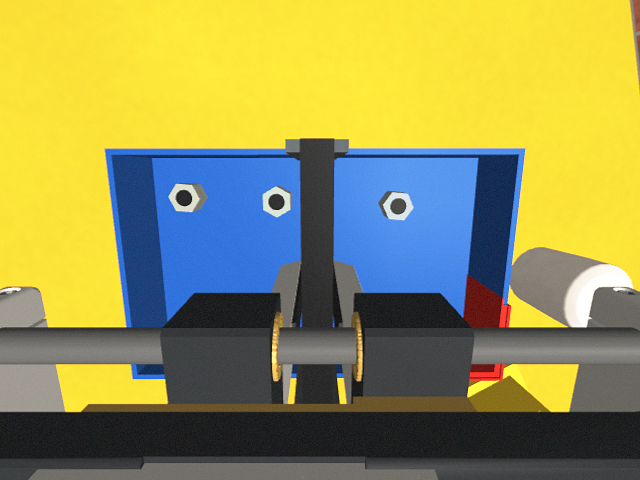

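The tote is lifted and aligned with the tool, with the nuts undisturbed. Next I'll raise it and turn it so the red corner faces the robot, since an outward tilt lowers that side.

```bash
python3 -m pendant '[[[0,0.3,-3,0.1],[0,0.6,-6,0.24],[0,1,-10,0.38],[0,1.4,-14,0.52],[0,1.8,-18,0.66]]]';  python3 -m pendant '[[[0,0,0,0.14],[0,0,0,0.28],[0,0,0,0.42],[0,0,0,0.56],[0,0,0,0.7]]]';  python3 -m pendant '[[[0,0,0,0.1],[0,0,0,0.2],[0,0,0,0.3],[0,0,0,0.38],[0,0,0,0.38]]]'; python3 -c "
from h import *
s=manip.read_state();p=s['eef_pos'];print(s['joints'])
R=Ro.from_euler('xyz',s['eef_rot']).as_matrix();r=np.array([p[0],p[1],0])/np.hypot(p[0],p[1])
print('z',R[:,2],'radial in tool',R.T@r,'up',R.T@[0,0,1],R[2]);go(p,0)
s=cams.camera('side')
cv2.imwrite('pics/o.png',s['frame'][:,:,::-1])
c=cams.camera('wrist');cv2.imwrite('pics/o2.png',c['frame'][:,:,::-1])
"
```

```text
clock: 18.2
eef_pos: [524.4, 180.0, 339.4]
eef_rot: [3.083, -0.091, 0.582]
wrist_force: [0.5, 0.7, -6.0]
finger_gap: 15.5
clock: 18.7
eef_pos: [524.6, 180.1, 337.6]
eef_rot: [-3.127, -0.107, -0.122]
wrist_force: [0.1, 0.1, -6.1]
finger_gap: 15.8
clock: 19.2
eef_pos: [524.6, 180.1, 337.8]
eef_rot: [-3.089, -0.094, -0.499]
wrist_force: [0.2, -0.2, -5.4]
finger_gap: 15.6
[ 0.27996858  0.17486233  1.31732751 -0.02855405  1.54542334  2.34628829]
z [ 0.10760682  0.00124187 -0.99419275] radial in tool [ 0.67229468 -0.73319785  0.1021801 ] up [ 0.09403357 -0.05233027 -0.99419275] [ 0.09403357 -0.05233027 -0.99419275]
shift cm [0. 0. 0.] turn -0.499 | tilt 6.18
```

View pics/o.png

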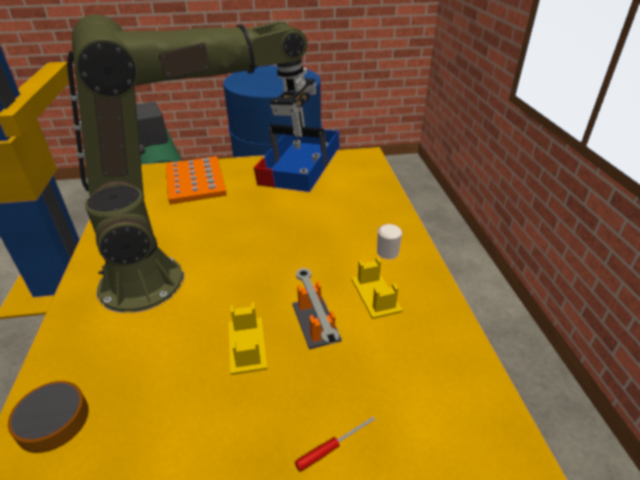

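View pics/o2.png

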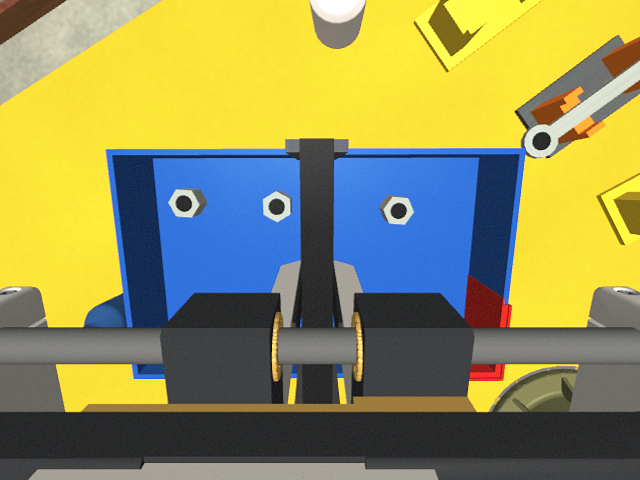

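```bash
python3 -m pendant '[[[1.3,-1.5,0.2,0],[3.4,-3.7,0.5,0],[6,-6.6,0.9,0],[8.7,-9.5,1.3,0],[11.4,-12.4,1.7,0]]]';  python3 -m pendant '[[[4,-4.4,-3,0],[8,-8.8,-6,0],[12,-13,-9,0],[15,-16,-12,0],[18,-19,-15,0]]]';  python3 -c "
from h import *
s=manip.read_state();p=s['eef_pos'];print(s['joints'])
R=Ro.from_euler('xyz',s['eef_rot']).as_matrix();r=np.array([p[0],p[1],0])/np.hypot(p[0],p[1])
print('z',R[:,2],'radial in tool',R.T@r,'up',R[2]);go(p,0)
"
```

```text
clock: 19.8
eef_pos: [685.5, 235.3, 339.4]
eef_rot: [-3.088, -0.096, -0.495]
wrist_force: [0.3, -0.3, -5.6]
finger_gap: 15.6
clock: 20.3
eef_pos: [732.9, 252.1, 380.6]
eef_rot: [-3.062, -0.119, -0.498]
wrist_force: [-0.8, -0.3, -4.3]
finger_gap: 15.6
[ 0.29522795  0.8486444   0.23531308 -0.03083098  1.91715273  2.34687631]
z [ 0.14219933  0.01293827 -0.98975348] radial in tool [ 0.67047601 -0.72885631  0.13867368] up [ 0.11911421 -0.07873916 -0.98975348]
shift cm [0. 0. 0.] turn -0.498 | tilt 8.21
```

```bash
cat > q.py <<'E'
from h import *
s=manip.read_state();p=s['eef_pos'];print(s['joints'].round(3))
R=Ro.from_euler('xyz',s['eef_rot']).as_matrix();r=np.array([p[0],p[1],0])/np.hypot(p[0],p[1])
print('z',R[:,2].round(3),'radial in tool',(R.T@r).round(3),'up',R[2].round(3),'tilt',np.degrees(np.arccos(-R[2,2])))
E
python3 -m pendant '[[[20,-22,-20,0],[20,-22,-20,0],[20,-22,-20,0],[20,-22,-20,0],[20,-22,-20,0]]]'; python3 q.py;  python3 -m pendant '[[[20,-22,-10,0],[20,-22,-10,0],[20,-22,-10,0],[20,-22,-10,0],[20,-22,-10,0]]]'; python3 q.py
```

```text
clock: 20.8
eef_pos: [724.9, 252.2, 408.4]
eef_rot: [-3.038, -0.141, -0.501]
wrist_force: [0.1, -1.0, -5.3]
finger_gap: 15.5
[ 0.298  0.812  0.235 -0.03   1.921  2.35 ]
z [ 0.172  0.023 -0.985] radial in tool [ 0.664 -0.728  0.17 ] up [ 0.141 -0.102 -0.985] tilt 10.014430886198905
clock: 21.3
eef_pos: [741.2, 258.8, 397.3]
eef_rot: [-3.015, -0.162, -0.504]
wrist_force: [0.3, 0.2, -5.4]
finger_gap: 15.2
[ 0.3    0.83   0.236 -0.029  1.872  2.353]
z [ 0.201  0.034 -0.979] radial in tool [ 0.659 -0.725  0.201] up [ 0.161 -0.125 -0.979] tilt 11.782060548199492
```

```bash
python3 -m pendant '[[[20,-22,-12,0],[20,-22,-12,0],[20,-22,-12,0],[20,-22,-12,0],[20,-22,-12,0]]]'; python3 -m pendant '[[[20,-22,-11,0],[20,-22,-11,0],[20,-22,-11,0],[20,-22,-11,0],[20,-22,-11,0]]]';  python3 -m pendant '[[[20,-22,-9,0],[20,-22,-9,0],[20,-22,-9,0],[20,-22,-9,0],[20,-22,-9,0]]]';python3 q.py; python3 -c "
from h import *
c=cams.camera('wrist');cv2.imwrite('pics/p.png',c['frame'][:,:,::-1])
s=cams.camera('side');cv2.imwrite('pics/p2.png',s['frame'][:,:,::-1])"
```

```text
clock: 21.8
eef_pos: [748.1, 262.6, 403.0]
eef_rot: [-2.989, -0.186, -0.507]
wrist_force: [0.3, 0.9, -6.0]
finger_gap: 15.4
clock: 22.3
eef_pos: [755.3, 266.3, 408.4]
eef_rot: [-2.963, -0.208, -0.511]
wrist_force: [0.2, -0.1, -5.4]
finger_gap: 15.8
clock: 22.8
eef_pos: [765.1, 270.6, 410.1]
eef_rot: [-2.936, -0.231, -0.516]
wrist_force: [0.2, 0.0, -6.6]
finger_gap: 15.5
[ 0.304  0.823  0.236 -0.025  1.776  2.357]
z [ 0.296  0.067 -0.953] radial in tool [ 0.638 -0.708  0.301] up [ 0.229 -0.199 -0.953] tilt 17.660093889199675
```

View pics/p.png

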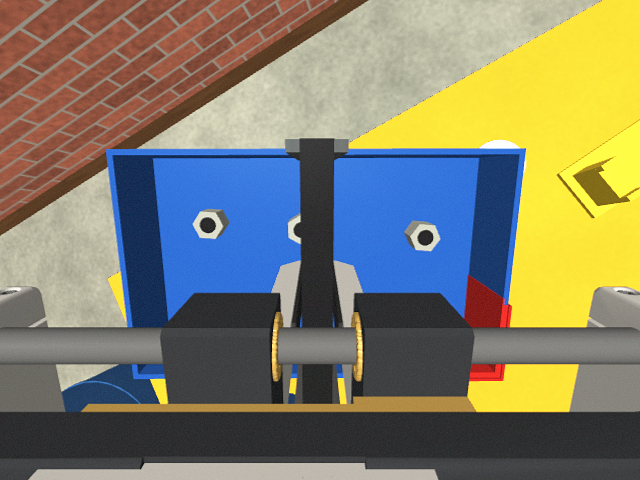

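View pics/p2.png

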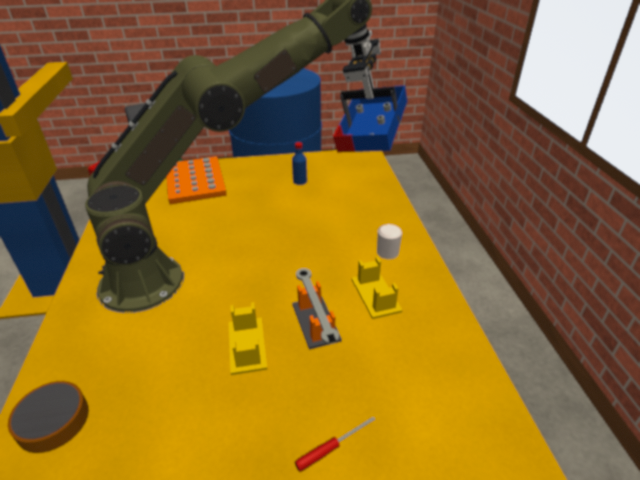

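```bash
python3 -m pendant '[[[20,-22,-7,0],[20,-22,-7,0],[20,-22,-7,0],[20,-22,-7,0],[20,-22,-7,0]]]'; python3 -m pendant '[[[20,-22,-6,0],[20,-22,-6,0],[20,-22,-6,0],[20,-22,-6,0],[20,-22,-6,0]]]';  python3 -m pendant '[[[20,-22,-5,0],[20,-22,-5,0],[20,-22,-5,0],[20,-22,-5,0],[20,-22,-5,0]]]';python3 -m pendant '[[[20,-22,-4,0],[20,-22,-4,0],[20,-22,-4,0],[20,-22,-4,0],[20,-22,-4,0]]]';python3 q.py
```

```text
clock: 23.4
eef_pos: [777.2, 275.3, 408.5]
eef_rot: [-2.909, -0.254, -0.521]
wrist_force: [0.6, 0.6, -6.4]
finger_gap: 15.5
clock: 23.9
eef_pos: [788.5, 279.8, 408.7]
eef_rot: [-2.881, -0.278, -0.527]
wrist_force: [0.9, -0.2, -5.7]
finger_gap: 15.8
clock: 24.4
eef_pos: [799.2, 284.0, 410.2]
eef_rot: [-2.853, -0.301, -0.534]
wrist_force: [-1.0, 0.2, -6.3]
finger_gap: 15.7
clock: 24.9
eef_pos: [809.4, 288.0, 412.6]
eef_rot: [-2.824, -0.324, -0.541]
wrist_force: [-0.2, -0.0, -6.1]
finger_gap: 15.4
[ 0.306  0.841  0.236 -0.02   1.616  2.361]
z [ 0.42   0.112 -0.901] radial in tool [ 0.602 -0.671  0.433] up [ 0.318 -0.296 -0.901] tilt 25.76446604817785
```

```bash
python3 -m pendant '[[[20,-22,-3,0],[20,-22,-3,0],[20,-22,-3,0],[20,-22,-3,0],[20,-22,-3,0]]]'; python3 -m pendant '[[[20,-22,-2,0],[20,-22,-2,0],[20,-22,-2,0],[20,-22,-2,0],[20,-22,-2,0]]]';  python3 -m pendant '[[[20,-22,-1,0],[20,-22,-1,0],[20,-22,-1,0],[20,-22,-1,0],[20,-22,-1,0]]]';python3 -m pendant '[[[20,-22,0,0],[20,-22,0,0]]]';python3 q.py; python3 -c "
from h import *
c=cams.camera('wrist');cv2.imwrite('pics/r.png',c['frame'][:,:,::-1])
s=cams.camera('side');cv2.imwrite('pics/r2.png',cv2.resize(s['frame'][0:200,280:480],None,fx=4,fy=3)[:,:,::-1])"
```

```text
clock: 25.4
eef_pos: [819.1, 291.8, 416.1]
eef_rot: [-2.795, -0.347, -0.55]
wrist_force: [-0.1, -0.0, -5.8]
finger_gap: 15.5
clock: 25.9
eef_pos: [828.3, 295.4, 420.4]
eef_rot: [-2.765, -0.37, -0.559]
wrist_force: [-0.7, 0.6, -5.0]
finger_gap: 15.7
clock: 26.4
eef_pos: [837.2, 298.9, 425.4]
eef_rot: [-2.734, -0.392, -0.569]
wrist_force: [-0.7, -0.1, -5.2]
finger_gap: 15.3
clock: 26.6
eef_pos: [846.0, 302.3, 431.4]
eef_rot: [-2.702, -0.415, -0.58]
wrist_force: [0.2, -0.4, -6.3]
finger_gap: 15.5
[ 0.307  0.845  0.236 -0.014  1.466  2.361]
z [ 0.538  0.156 -0.828] radial in tool [ 0.552 -0.618  0.559] up [ 0.403 -0.389 -0.828] tilt 34.08686106181408
```

View pics/r.png

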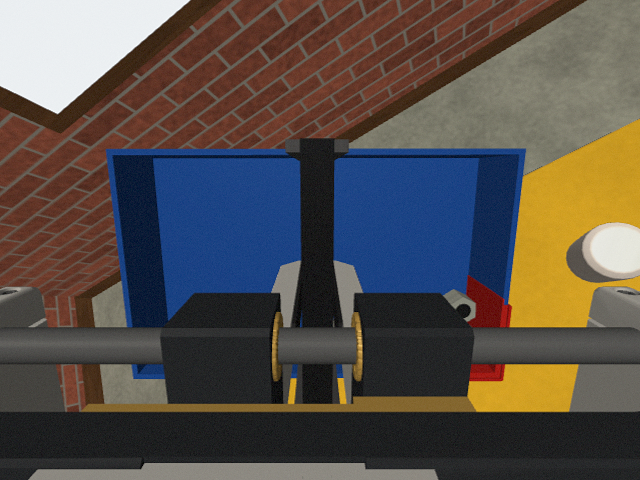

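View pics/r2.png

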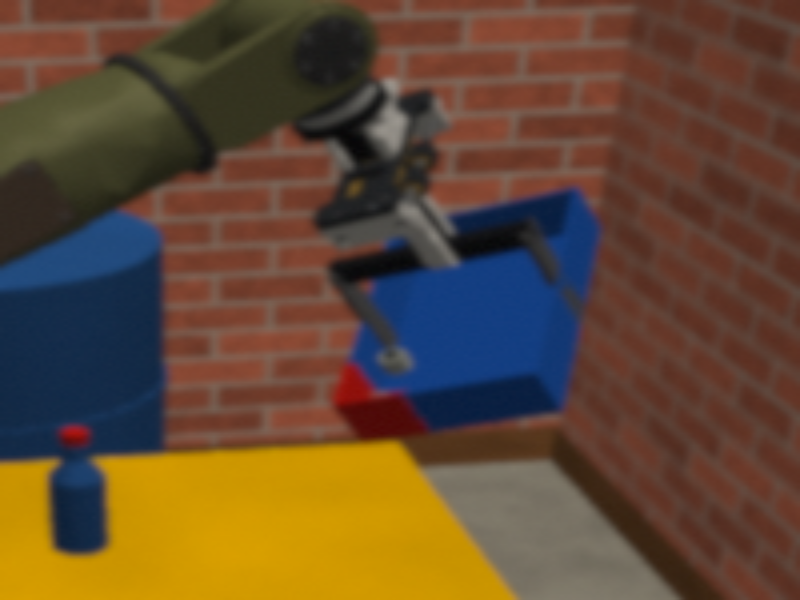

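The tool is tilted 34°, the nuts have left the upper area, and one shows at (460,307) by the red corner. I'll fit the tote's real tilt from the rim corners.

```bash
cat > pnp.py <<'E'
from h import *
c=cams.camera('wrist');g=c['frame']
obj=np.array([[-140,85,60],[140,85,60],[140,-85,60],[-140,-85,60]],float)-[0,0,118]
img=np.array([[107,149.5],[525.5,149.5],[503,381],[133.5,379.5]],float)
ok,rv,tv=cv2.solvePnP(obj,img,c['K'],None,flags=cv2.SOLVEPNP_ITERATIVE)
R=c['pose'][:3,:3]@cv2.Rodrigues(rv)[0];t=c['pose'][:3,:3]@tv.ravel()+c['pose'][:3,3]
pr=cv2.projectPoints(obj,rv,tv,c['K'],None)[0][:,0];print('reproj',(pr-img).round(1).tolist())
print('handle',t.round(1),'tilt',np.degrees(np.arccos(R[2,2])),'x down',np.degrees(np.arcsin(-R[2,0])),'-y down',np.degrees(np.arcsin(R[2,1])))
print('red z',(R@[136,-81,-114]+t).round(1),'yaw',np.degrees(np.arctan2(R[1,0],R[0,0])))
s=manip.read_state();Rt=Ro.from_euler('xyz',s['eef_rot']).as_matrix();print('handle in tool',(Rt.T@(t-s['eef_pos'])).round(1))
v=g[240:400,380:540];cv2.imwrite('pics/v.png',cv2.resize(v,None,fx=3.7,fy=3.7,interpolation=cv2.INTER_CUBIC)[:,:,::-1])
w=g.copy();[cv2.circle(w,tuple(int(a) for a in p),3,(0,255,0),1) for p in img];cv2.imwrite('pics/w.png',w[:,:,::-1])
E
python3 pnp.py
```

```text
reproj [[0.7, 0.6], [0.7, -0.8], [-1.0, -0.1], [-0.7, 0.3]]
handle [817.2 302.  460.2] tilt 31.360017118773495 x down 22.336200395002802 -y down 20.825768409612415
red z [760.1 245.7 282.4] yaw -112.68164190820669
handle in tool [ -9.8  -1.3 -39.6]
```

View pics/v.png

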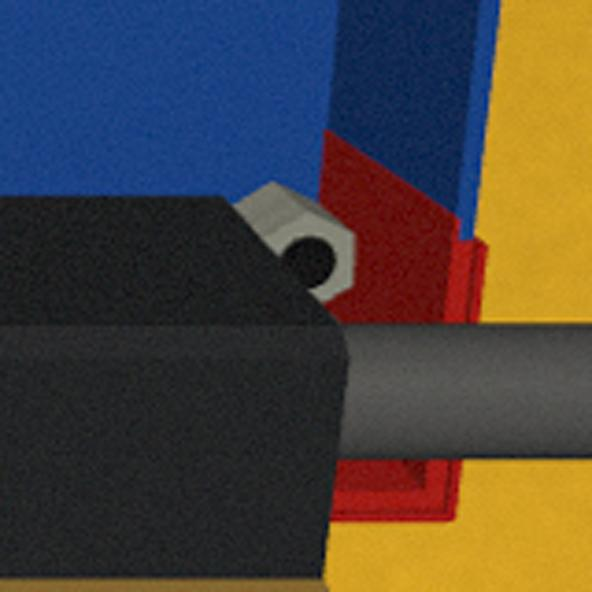

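View pics/w.png

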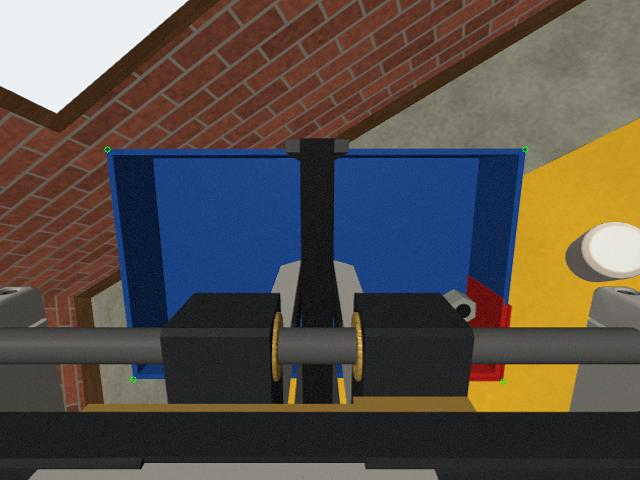

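```bash
python3 -m pendant '[[[20,-22,0,0],[20,-22,0,0]]]'; python3 -m pendant '[[[0,0,0,0],[0,0,0,0]]]'; python3 q.py; python3 pnp.py; python3 -c "
from h import *
s=manip.read_state();R=Ro.from_euler('xyz',s['eef_rot']).as_matrix();p=s['eef_pos'];r=np.array([p[0],p[1],0])/np.hypot(p[0],p[1])
print('cm',(R.T@(-240*r+[0,0,-110])/10).round(2))
c=cams.camera('top');cv2.imwrite('pics/x.png',c['frame'][:,:,::-1])"
```

```text
clock: 26.95
eef_pos: [852.5, 305.0, 439.5]
eef_rot: [-2.672, -0.436, -0.592]
wrist_force: [0.6, -0.2, -5.6]
finger_gap: 15.4
clock: 27.15
eef_pos: [852.1, 304.8, 439.1]
eef_rot: [-2.674, -0.435, -0.591]
wrist_force: [0.0, 0.9, -5.2]
finger_gap: 15.5
[ 0.307  0.842  0.236 -0.013  1.437  2.361]
z [ 0.563  0.165 -0.809] radial in tool [ 0.539 -0.605  0.586] up [ 0.421 -0.409 -0.809] tilt 35.9535671502869
reproj [[0.7, 0.6], [0.7, -0.8], [-1.0, -0.1], [-0.7, 0.3]]
handle [822.7 304.3 467.4] tilt 33.33463614825216 x down 23.642873811892198 -y down 22.067726529494248
red z [771.6 249.9 287.2] yaw -111.98297594026717
handle in tool [ -9.8  -1.2 -39.6]
cm [-17.57  19.02  -5.16]
```

View pics/x.png

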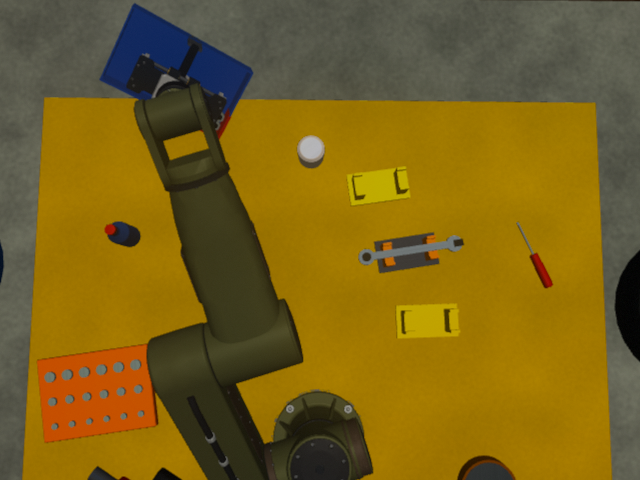

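View pics/w.png

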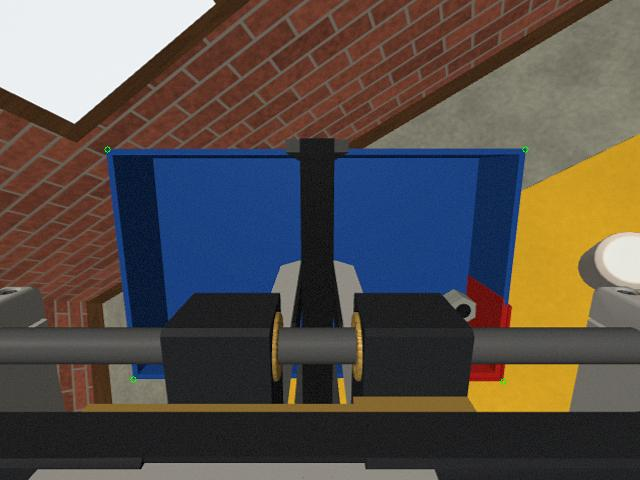

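The tote is tilted about 33°, but it hangs past the bench edge (top px (180,60)). I'll bring it gently back over the bench.

```bash
python3 -m pendant '[[[-0.5,0.5,-0.1,0],[-1.2,1.3,-0.3,0],[-2,2.2,-0.6,0],[-3,3.2,-0.9,0],[-4.1,4.5,-1.2,0]]]'; python3 -m pendant '[[[-1.3,1.4,-0.4,0],[-2.6,2.8,-0.8,0],[-4,4.3,-1.2,0],[-5.3,5.7,-1.6,0],[-6.6,7.1,-2,0]]]';python3 -m pendant '[[[-1.3,1.4,-0.4,0],[-2.6,2.8,-0.8,0],[-4,4.3,-1.2,0],[-5,5.4,-1.5,0],[-5.7,6.1,-1.7,0]]]';python3 -m pendant '[[[-0.4,0.4,-0.1,0],[-0.6,0.6,-0.2,0],[-0.7,0.7,-0.2,0],[-0.7,0.7,-0.2,0],[-0.7,0.7,-0.2,0]]]'; python3 q.py; python3 pnp.py; python3 -c "
from h import *
c=cams.camera('top');cv2.imwrite('pics/y.png',c['frame'][:,:,::-1])
s=cams.camera('side');cv2.imwrite('pics/y2.png',cv2.resize(s['frame'][40:240,240:440],None,fx=4,fy=3)[:,:,::-1])"
```

```text
clock: 27.75
eef_pos: [798.6, 285.3, 412.9]
eef_rot: [-2.673, -0.435, -0.591]
wrist_force: [0.7, -0.2, -5.8]
finger_gap: 15.5
clock: 28.25
eef_pos: [713.2, 255.0, 372.3]
eef_rot: [-2.673, -0.435, -0.591]
wrist_force: [1.1, 0.1, -5.2]
finger_gap: 15.5
clock: 28.75
eef_pos: [639.9, 229.3, 337.2]
eef_rot: [-2.674, -0.435, -0.591]
wrist_force: [1.0, 0.4, -6.0]
finger_gap: 15.7
clock: 29.25
eef_pos: [632.4, 227.0, 333.1]
eef_rot: [-2.674, -0.435, -0.591]
wrist_force: [-0.1, 0.2, -5.3]
finger_gap: 15.6
[ 0.292  0.124  1.509 -0.005  0.881  2.35 ]
z [ 0.564  0.165 -0.809] radial in tool [ 0.538 -0.606  0.586] up [ 0.421 -0.409 -0.809] tilt 35.96289262081535
reproj [[0.7, 0.6], [0.7, -0.8], [-1.0, -0.1], [-0.7, 0.3]]
handle [603.1 226.5 361.3] tilt 33.34216390102781 x down 23.647450663518903 -y down 22.07282339028947
red z [551.9 172.1 181.1] yaw -111.98102632988807
handle in tool [ -9.9  -1.2 -39.5]
```

View pics/y.png

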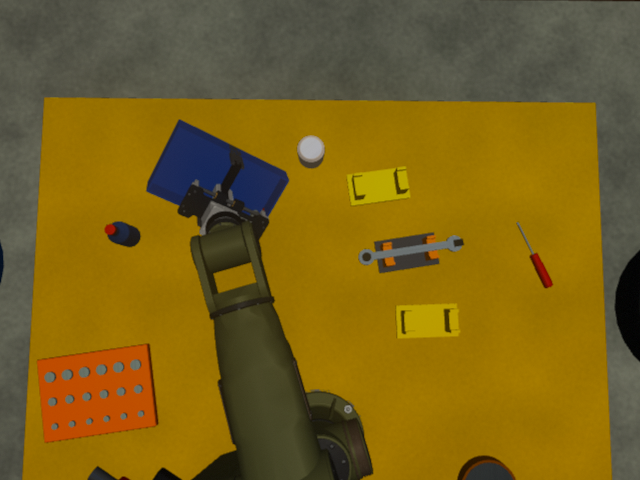

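View pics/y2.png

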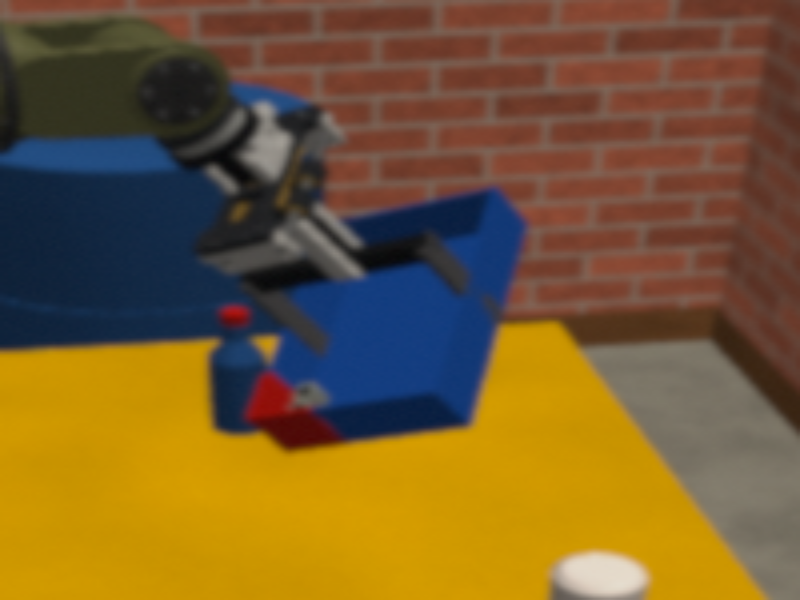

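View pics/w.png

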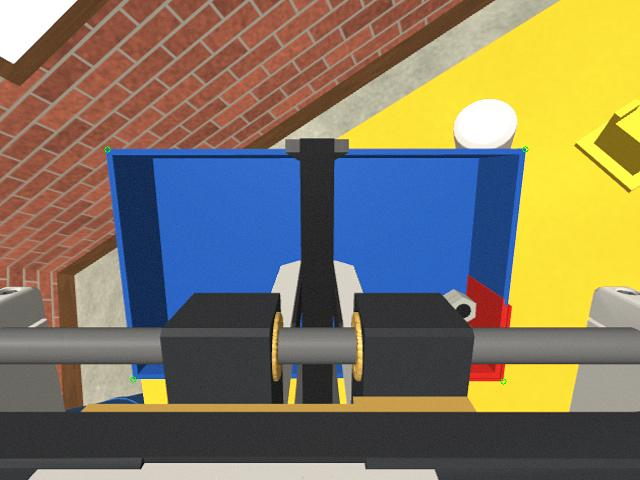

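```bash
cat >> pnp.py <<'E'
def tote(cam,uv,h=24):
    d=R.T@cam['pose'][:3,:3]@np.linalg.inv(cam['K'])@np.r_[uv,1];o=R.T@(cam['pose'][:3,3]-t);k=(h-118-o[2])/d[2];return (o+k*d)[:2].round(1)
print('wrist nut',tote(c,[464,311]))
s=cams.camera('side')
pj=lambda P:proj(s,R@np.array(P,float)+t)[0].round(1)
print('corner/strap px',pj([136,-81,-58]),pj([136,-81,-114]),pj([0,-85,-58]),pj([15,-85,0]))
a,b=[int(v) for v in pj([125,-70,-94])]
cv2.imwrite('pics/z.png',cv2.resize(s['frame'][b-30:b+30,a-30:a+50],None,fx=10,fy=10,interpolation=cv2.INTER_CUBIC)[:,:,::-1]);print(a,b)
for r in models.regions_of('side','nut1_center'): print(r['score'],r['point'],r['pixels'].sum(),tote(s,r['point'],14))
for r in models.regions_of('wrist','nut1_center'): print('w',r['score'],r['point'],r['pixels'].sum(),tote(c,r['point'],20))
E
python3 pnp.py
```

```text
reproj [[0.7, 0.6], [0.7, -0.8], [-1.0, -0.1], [-0.7, 0.3]]
handle [603.  226.4 361.2] tilt 33.33466810952248 x down 23.642808147263047 -y down 22.06783795875089
red z [551.8 172.1 181. ] yaw -111.98352880449036
handle in tool [ -9.9  -1.2 -39.5]
wrist nut [123.8 -44.4]
corner/strap px [301.3 177.5] [310.2 187.9] [309.9 145. ] [299.7 136.7]
310 181
```

View pics/z.png

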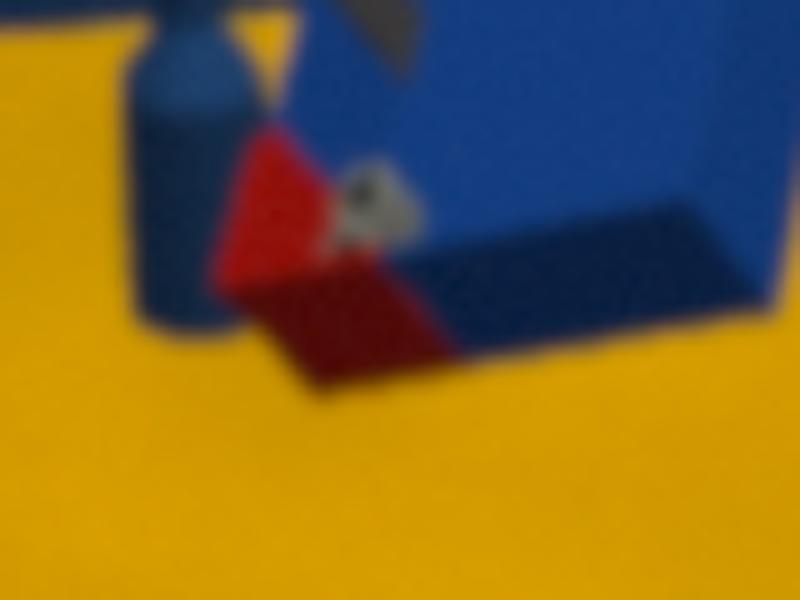

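Wrist view: one nut sits at tote (124,-44), which is the second place along the end wall. The gripper hides the others. The earlier top picture showed the corner, so I'll enlarge it.

```bash
python3 - <<'E'
import cv2
im=cv2.imread("pics/x.png")
cv2.imwrite("pics/x_c.png",cv2.resize(im[85:150,185:260],None,fx=9,fy=9,interpolation=cv2.INTER_CUBIC))
im=cv2.imread("pics/y.png")
cv2.imwrite("pics/y_c.png",cv2.resize(im[160:250,190:300],None,fx=7,fy=6.5,interpolation=cv2.INTER_CUBIC))
E
```

```text
(no output)
```

View pics/x_c.png

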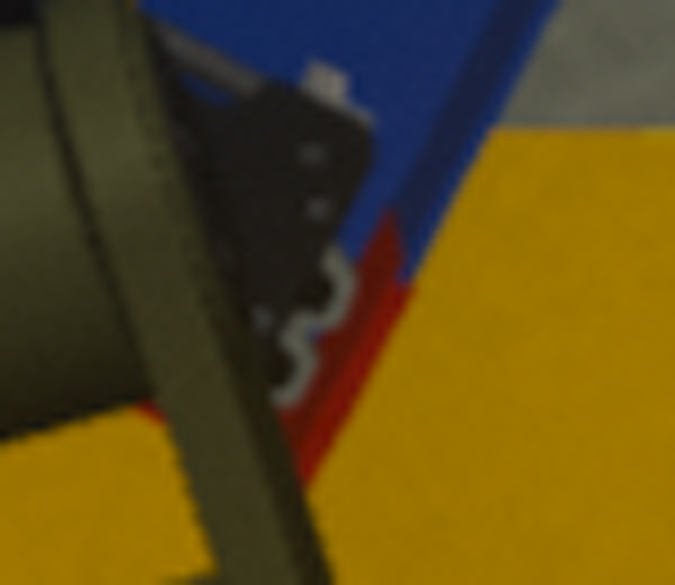

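View pics/y_c.png

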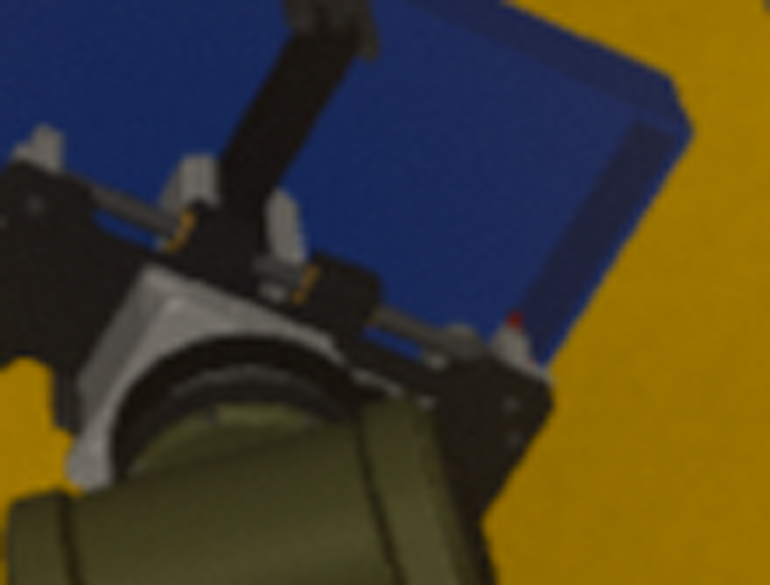

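```bash
cat >> pnp.py <<'E'
for P in ([124.5,-44],[124.5,-69.5],[99.5,-69.5],[99.5,-45],[75,-69.5],[124.5,-20]):
    q=pj([P[0],P[1],-94]);print(P,q,'crop',((q-[280,151])*10).round())
E
python3 pnp.py | tail -6
```

```text
[124.5, -44] [317.5 179.7] crop [375. 287.]
[124.5, -69.5] [310.8 180.9] crop [308. 299.]
[99.5, -69.5] [312.6 174.7] crop [326. 237.]
[99.5, -45] [318.9 173.6] crop [389. 226.]
[75, -69.5] [314.2 168.8] crop [342. 178.]
[124.5, -20] [323.9 178.6] crop [439. 276.]
```

```bash
cat >> pnp.py <<'E'
print([tote(s,[280+a/10,151+b/10]) for a,b in ((365,190),(330,245),(425,210))])
E
python3 pnp.py | tail -1
```

```text
[array([ 82.2, -58.7]), array([103.2, -66.8]), array([ 95.6, -32.4])]
```

The projected positions suggest a 2x2 cluster of nuts in the corner. I'll move the tote gently toward the side camera for a clearer look.

```bash
python3 -c "
from h import *
s=manip.read_state();R=Ro.from_euler('xyz',s['eef_rot']).as_matrix()
print('cm',(R.T@[0,-250,0]/10).round(2),s['clock'])"
```

```text
cm [12.63 21.18 -4.13] 30.0
```

```bash
python3 -m pendant '[[[0.3,0.5,-0.1,0],[0.8,1.3,-0.3,0],[1.4,2.4,-0.5,0],[2.2,3.7,-0.7,0],[3,5,-1,0]]]'; python3 -m pendant '[[[0.9,1.5,-0.3,0],[1.8,3,-0.6,0],[2.7,4.5,-0.9,0],[3.6,6,-1.2,0],[4.5,7.5,-1.5,0]]]';python3 -m pendant '[[[0.9,1.5,-0.3,0],[1.8,3,-0.6,0],[2.7,4.5,-0.9,0],[3.4,5.7,-1.1,0],[3.9,6.6,-1.3,0]]]';python3 -m pendant '[[[0.3,0.5,-0.1,0],[0.5,0.8,-0.2,0],[0.6,1,-0.2,0],[0.6,1,-0.2,0],[0.6,1,-0.2,0]]]'; python3 pnp.py; python3 -c "
from h import *
c=cams.camera('top');cv2.imwrite('pics/aa.png',c['frame'][:,:,::-1])"
```

```text
clock: 30.5
eef_pos: [632.1, 166.5, 333.3]
eef_rot: [-2.674, -0.435, -0.591]
wrist_force: [-0.0, -0.1, -6.4]
finger_gap: 15.4
clock: 31.0
eef_pos: [632.0, 77.5, 333.9]
eef_rot: [-2.674, -0.435, -0.591]
wrist_force: [-0.3, 0.5, -5.1]
finger_gap: 15.6
clock: 31.5
eef_pos: [631.6, -0.4, 333.8]
eef_rot: [-2.674, -0.435, -0.592]
wrist_force: [-0.4, 0.4, -6.1]
finger_gap: 15.5
clock: 32.0
eef_pos: [631.8, -10.2, 333.7]
eef_rot: [-2.674, -0.435, -0.59]
wrist_force: [-0.4, 0.8, -5.9]
finger_gap: 15.8
reproj [[0.7, 0.6], [0.7, -0.8], [-1.0, -0.1], [-0.7, 0.3]]
handle [602.5 -10.8 362. ] tilt 33.336588847472285 x down 23.64658778738113 -y down 22.066382459302254
red z [551.3 -65.1 181.7] yaw -111.95941775410654
handle in tool [ -9.9  -1.1 -39.4]
wrist nut [123.8 -44.4]
corner/strap px [310.8 219.4] [320.7 230. ] [320.1 180.2] [308.8 172. ]
321 222
[124.5, -44] [329.3 221.5] crop [493. 705.]
[124.5, -69.5] [321.6 222.4] crop [416. 714.]
[99.5, -69.5] [323.4 215. ] crop [434. 640.]
[99.5, -45] [330.8 214.1] crop [508. 631.]
[75, -69.5] [325.2 207.9] crop [452. 569.]
[124.5, -20] [336.8 220.7] crop [568. 697.]
[array([ -76.5, -138.3]), array([ -56.5, -146. ]), array([ -63.7, -113.2])]
```

View pics/z.png

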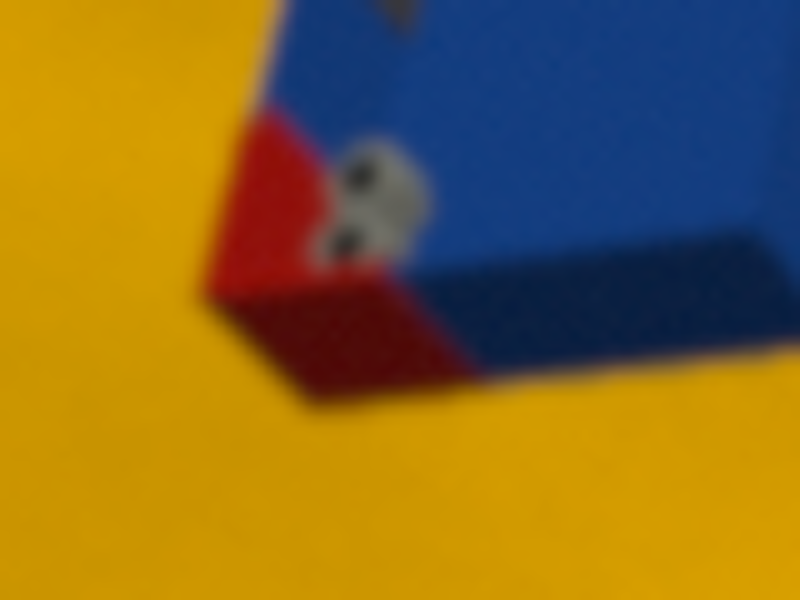

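View pics/w.png

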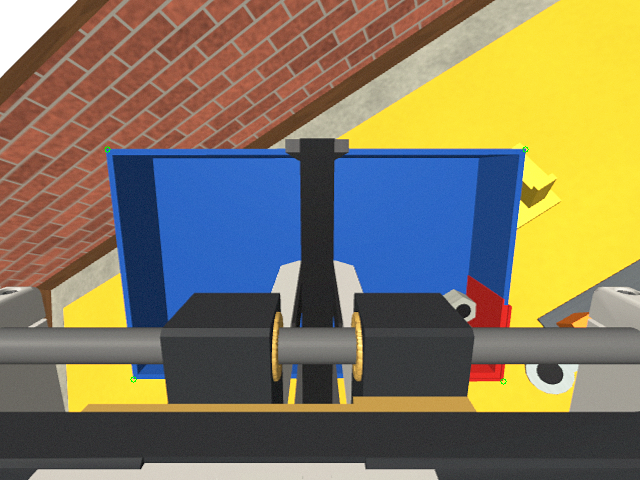

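View pics/aa.png

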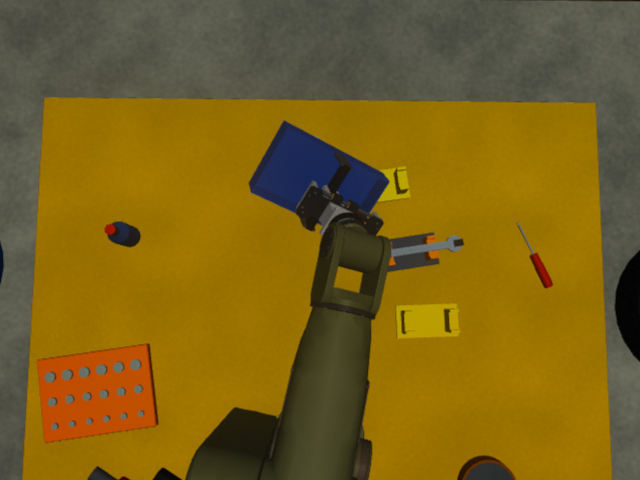

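Side view now shows two nuts at px (327,210) and (325,216), about tote (75,-70) and (100,-70). With the wrist's nut at (124,-44) and the corner nut seen from above, all four are packed against each other at the red corner. I'll hold still, do a final check and hand in.

```bash
python3 -m pendant '[[[0,0,0,0],[0,0,0,0],[0,0,0,0],[0,0,0,0],[0,0,0,0]]]' - 60; python3 q.py; python3 -c "
from h import *
s=manip.read_state();print(abs(s['qd']).max(),s['clock'],s['finger_gap'])
manip.sign_off()"
```

```text
clock: 32.75
eef_pos: [631.8, -10.6, 333.7]
eef_rot: [-2.674, -0.435, -0.591]
wrist_force: [-0.2, 0.6, -6.2]
finger_gap: 15.9
[-0.206  0.054  1.583  0.344  0.964  1.731]
z [ 0.563  0.165 -0.809] radial in tool [ 0.762 -0.325  0.561] up [ 0.421 -0.409 -0.809] tilt 35.95886580988209
0.0021874659002430337 32.75 15.894664417437387
the job is handed in; nothing more can be done
```

The job is done and handed in at 32.75 s. The wrench is on the orange rest and released, and the arm is holding the tote in the air, tilted with the red corner lowest.

- **Wrench:** the top camera put it at (509, -242), yaw 9.5°. The rest was measured at about (507.5, -242.5), also 9.5°. It lies in both saddles, centred to about 2 mm.
- **Tote:** it is gripped by the handle at 60 N and the arm was still at the last reading. A fit to its rim gave 33.3° of tilt, with the red inner corner 181 mm above the bench.
- **Nuts:** three showed clearly in my last pictures, packed against each other. The corner nut was last seen, partly hidden, in an earlier top picture. They form an L in the corner, and the farthest is about 62 mm from it along the long wall, slightly past the red paint.
- **Bystanders:** the spray can and screwdriver look unmoved in the last top view. The oil filter was then hidden under the raised tote, but looked in place in the previous view.

Three things disagreed or went wrong:
- **Fingertips:** they sat about 23 to 25 mm higher than the tool frame describes. The first close shut above the wrench without touching it, so I went lower and gripped it.
- **Tool tilt:** the tool reads 36.0° against 33.3° for the tote. About 2° of that comes from gripping with an already slightly tilted tool.
- **How the tilt was made:** moves offer no tilt axis, so I built it up by pushing past the arm's reach limit. That carried the tote beyond the bench edge for a few seconds before I brought it back.

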